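Unplug and book out a leak-tested block

ROBOT

A 6-joint arm with a two-finger parallel gripper is mounted at the origin on the work surface. World frame = base frame: x ahead of the robot, y to its left, z up, the work surface at z = 0. Lengths are in m, angles in rad, forces in N, time in s.
With the tool pointing down it reaches from about 0.25 to 0.725 m from the base axis. Payload 4 kg.
Tool frame: the origin (TCP) lies on the centre line of the jaws, within the pads' length; the fingertips stand 22 mm ahead of it and the grasp point (between the pads) lies 3 mm ahead of it (bot.tip_reach is the distance from the TCP to the fingertips, in m); z points along the fingers, y is the line along which they close (so a half turn about z gives the same grasp; the last joint's range is limited). The gripper opens to 85 mm and grips with 20 to 120 N. Pads are 22 mm wide; open, the fingers measure 114 mm over their backs; the gripper's body (76 mm by 85 mm) begins 54 mm behind the grasp point. The pads swing forward as they close: fully open they stand 13 mm farther back than shut.
Start: joints at [1.138, 0.241, 0.005, 1.335, 0, 1.571], TCP at [0.21, 0.454, 0.225] pointing down, gripper open.
Joint ranges: [-2.72, 2.72], [-1.05, 1.87], [-1.09, 1.28], [-1.99, 2.15], [-1.42, 1.44], [-3.14, 3.14]. Speed limits (rad/s): [2.79, 2.79, 3.14, 3.14, 3.14, 3.14].

INTERFACE

Orientations are given as a unit quaternion [x, y, z, w].
In Python, from workcell import bot gives the robot as it stands. The module is installed in compiled form; this text tells all that it offers.
- The arm moves only by the tool apply_moves, never from a script. Its argument "commands" is a list of rows, each a list of 4 numbers: the shift along the tool's x, y, z scaled (see below), then the turn about the tool's z scaled (see below). In form: [[tx, ty, tz, roll], ...]. A call has exactly 5 rows; each row shifts and turns the commanded pose from where the row before left it, along the tool's axes as they then stand; what a row does not reach is not made up. The controller multiplies each number of a shift by 20 mm and each number of a turn by 60 degrees. A row lasts 1/12 s, in which the tool goes at most 41.7 mm and 7.16 degrees, less where a joint would pass 70% of its speed; a pose out of reach is approached as far as the arm can. A call with a number of a shift or a turn outside -1 to 1 is refused whole. A call with a gripper value outside its range is refused whole. "claw" is the closure, from 0 (fully open) to 1 (shut), set as the call begins (left out, the last holds). The fingers move at their own pace and stop on an object; the grip force is fixed at half the most. Time passes only in rows, so rows that do not move let the fingers close, or fill a call up. It gives the time, the measured TCP pose, the force, the opening and the grip force at its end, in the units of the state.
- bot.get_obs(): the state, without advancing time (a new reading comes with each control period).
- bot.camera(name): name is "scene" or "top"; returns a dict with "image" (420x560x3 uint8, blue, green, red), "camera_matrix" (3x3 intrinsics, pixels), "R" (3x3) and "t" (3): a world point X has camera coordinates R X + t. Camera axes: x right, y down, z forward; pixel columns grow to the right and rows downward; lengths in m; the calibration is good to about 2 mm. A picture is of the moment at which its call begins. There is no depth.
- bot.job_done(): hands the job in; it is judged then, once.
The state is a dict: "clock": time; "joint_pos": joint angles; "joint_vel": joint speeds; "tau": joint torques, N m; "eef_pos": TCP position; "tool_rot": TCP orientation; "ft_force": force on the tool from outside, world axes, zero at the start; "ft_torque": the same for the moment, N m; "grip_width": finger opening in m; "grasp_force": force on a finger pad.
Only numpy, scipy, OpenCV 4.12 (cv2) and the standard library are available. Lean on these libraries where they do the work, as an engineer would, in place of code of your own. Each camera call takes 0.05 s, during which the arm holds its last target. There are 200 camera calls.

TASK

The leak test is over: lift the cover off the test block and set it upright on the bench, then pull every test plug out of its sprung socket and put them all in the bin. Next take the scanner and hold it upright and still, about 8 cm straight above the code label on the block, for two seconds. Finish with the scanner standing back on its mat, the cover back on the block and fully down over the sockets, and the bin upright on the bench; leave the sleeves, the wrench and the oil bottle alone.

Things in the scene. Friction and masses are not known exactly. Their poses are not given: they have to be found in the camera images.
- block: Aluminium test block fixed to the bench: base 96 (x) by 250 mm (y -100 to +150), 40 high. On it a socket island 56 (x) by 150 (y), centred on the origin, top 60 mm above the bench, with four upright sockets, 19.5 mm square, 36 deep, at y -60, -20, 20, 60. A sprung ball at the side of each snaps into the plug's groove; a straight pull up of some 10 N frees it. Origin on the bench; z up.
- label (a point): Middle of the code label, a 40 mm white paper square with a black printed square code, flat on the base's top face 41 mm above the bench, at x 0, y +122 mm of the block; z up.
- cover: Loose white cover, an upside-down box 80 (x) by 174 (y) mm, 66 high, 4 mm walls, 0.25 kg. It starts over the island, hiding the plugs, rim on the base's top face 40 mm above the bench, 8 mm play all round. On top a bar handle along y, 80 long, 12 wide, 12 thick, its middle 93 mm above the rim, 21 mm gap below it. Origin: middle of the lower rim plane; z up.
- plug0: Test plug, at the start home in the socket at y -60 mm of the block (2 to 4 identical plugs are present, absent ones read None). 70 mm long, 150 g: round steel shank 18 mm diameter, 34 long, with a groove; collar 26 mm diameter at 34 to 38; black flat grip 16 (x) by 26 (y) mm at 38 to 70. Origin: lower end of the shank, 34 mm below the island's top when home; z towards the grip.
- plug1: Test plug, at the start home in the socket at y -20 mm of the block (2 to 4 identical plugs are present, absent ones read None). 70 mm long, 150 g: round steel shank 18 mm diameter, 34 long, with a groove; collar 26 mm diameter at 34 to 38; black flat grip 16 (x) by 26 (y) mm at 38 to 70. Origin: lower end of the shank, 34 mm below the island's top when home; z towards the grip.
- plug2: Test plug, at the start home in the socket at y +20 mm of the block (2 to 4 identical plugs are present, absent ones read None). 70 mm long, 150 g: round steel shank 18 mm diameter, 34 long, with a groove; collar 26 mm diameter at 34 to 38; black flat grip 16 (x) by 26 (y) mm at 38 to 70. Origin: lower end of the shank, 34 mm below the island's top when home; z towards the grip.
- plug3: Test plug, at the start home in the socket at y +60 mm of the block (2 to 4 identical plugs are present, absent ones read None). 70 mm long, 150 g: round steel shank 18 mm diameter, 34 long, with a groove; collar 26 mm diameter at 34 to 38; black flat grip 16 (x) by 26 (y) mm at 38 to 70. Origin: lower end of the shank, 34 mm below the island's top when home; z towards the grip.
- bin: Loose open blue plastic bin, 170 (x) by 130 (y) mm, 60 mm high, 4 mm walls and floor, 0.4 kg. Origin: centre of its underside; z up.
- scanner: Handheld code scanner, standing upright on its window: foot 60 by 60 by 22 mm, above it a square black grip 34 by 34 mm up to 100 mm, 0.25 kg. Origin: centre of the window in its underside; it looks along its own -z. It reads at 50 to 120 mm from the label.
- mat: Scanner's black rubber mat, 130 by 130 mm, 3 mm thick, fixed to the bench. Origin: centre of its underside.
- sleeve_a: Bystander: aluminium sleeve standing on the bench, 54 mm diameter, 32 mm high. Origin: centre of underside.
- sleeve_b: Bystander: a second such sleeve.
- wrench: Bystander: steel wrench lying on the bench.
- oil: Bystander: white oil bottle, 48 mm diameter, 110 mm high. Origin: centre of underside.

How it is judged:
By the outcome, as a careful person would: the job done as asked, in the order asked, and still so for the second after the job is handed in, with the robot touching nothing.
Of plug0, plug1, plug2, plug3 only 2 to 4 are there at a start; the rules pass over those that are not, and their reading is None.
At some moment in a run one of bin, scanner, cover may be knocked a few centimetres aside while the robot is not near it.
It also fails if it takes over 208 s, if anything falls off the work surface, if the arm or the gripper's body presses on something with over 40 N, if the wrist force passes 120 N, or if a joint passes its speed limit or range.

## Working session

There is one attempt and no reset: what is moved stays moved. The work goes in short steps, Python scripts to look and compute and a tool call to move; the robot and the scene stay as the last step left them, time stands still between calls to the robot, and variables do not carry over. Pictures are saved under pics/ and viewed, at most 14 in all, crops included, and the job is handed in when it is done.

Besides the shell and the picture viewer there is one more tool, called after ">>>" as name(argument=value, ...), one argument or row to a line, values as JSON. apply_moves: Moves the arm, as the interface text tells. Shifts and turns lie within -1 to 1; 1 stands for 20 mm of shift or 60 degrees of turn. Its arguments: {"type":"object","properties":{"commands":{"type":"array","items":{"type":"array","items":{"type":"number","minimum":-1,"maximum":1}}},"claw":{"type":"number"}},"required":["commands"]}

```bash
mkdir -p pics
cat > h.py <<'E'
import numpy as np, cv2
from workcell import bot
def snap(tag):
    d={}
    for n in ("scene","top"):
        c=bot.camera(n); d[n]=c; cv2.imwrite(f"pics/{tag}_{n}.png",c["image"])
    return d
def ray(c,u,v):
    K=np.array(c["camera_matrix"]);R=np.array(c["R"]);t=np.array(c["t"])
    return -R.T@t, R.T@np.linalg.solve(K,[u,v,1.])
def onz(c,u,v,z):
    o,d=ray(c,u,v); return o+d*(z-o[2])/d[2]
def two(c1,p1,c2,p2):
    o1,d1=ray(c1,*p1);o2,d2=ray(c2,*p2)
    s=np.linalg.lstsq(np.c_[d1,-d2],o2-o1,rcond=None)[0]
    a=o1+s[0]*d1;b=o2+s[1]*d2
    return (a+b)/2,np.linalg.norm(a-b)
def proj(c,X):
    p=np.array(c["camera_matrix"])@(np.array(c["R"])@np.array(X)+np.array(c["t"])); return p[:2]/p[2]
E
python3 - <<'E'
from h import *
d=snap("a")
for n in d: print(n,-np.array(d[n]["R"]).T@d[n]["t"],np.array(d[n]["camera_matrix"]).tolist(),np.round(d[n]["R"],3).tolist())
o=bot.get_obs();print(o)
cv2.imwrite("pics/a_both.png",cv2.resize(np.hstack([d["scene"]["image"],d["top"]["image"]]),(800,300)))
E
```

```text
scene [1.15600825 0.4645052  0.62094038] [[430.3160157970095, 0.0, 277.4490719433866], [0.0, 430.3160157970095, 209.1846687080891], [0.0, 0.0, 1.0]] [[-0.636, 0.771, -0.01], [0.492, 0.397, -0.775], [-0.594, -0.498, -0.632]]
top [ 0.56313542 -0.00328206  1.0529654 ] [[388.43856858200735, 0.0, 274.21004925853714], [0.0, 388.43856858200735, 208.0212357574238], [0.0, 0.0, 1.0]] [[0.005, -1.0, 0.01], [-0.999, -0.005, -0.045], [0.045, -0.01, -0.999]]
{'clock': 0.1, 'joint_pos': array([ 1.13799784e+00,  2.41321095e-01,  3.85272978e-03,  1.33521937e+00,
       -1.48106780e-06,  1.57078331e+00]), 'joint_vel': array([ 9.06162296e-04,  6.95276399e-05,  2.49915170e-03, -2.55574677e-04,
       -5.10129856e-04,  4.18135607e-04]), 'tau': array([ 1.64261496e-04, -3.73138225e+01,  2.53009647e+01,  1.08546720e-02,
       -5.39693090e-06, -1.27257511e-06]), 'eef_pos': array([0.20946041, 0.45336417, 0.22460789]), 'tool_rot': array([ 2.14707794e-01,  9.76677874e-01, -9.23803517e-04, -2.02338559e-04]), 'ft_force': array([ 0.44912922,  0.40145105, -0.28259999]), 'ft_torque': array([-0.01366168, -0.0630354 ,  0.00688225]), 'grasp_force': 0.0, 'grip_width': 0.08542172244571164}
```

View pics/a_scene.png

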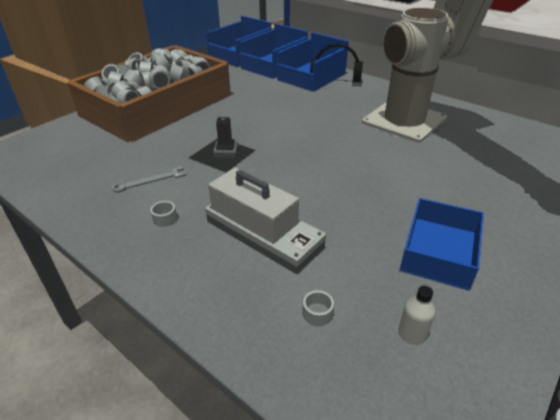

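View pics/a_top.png

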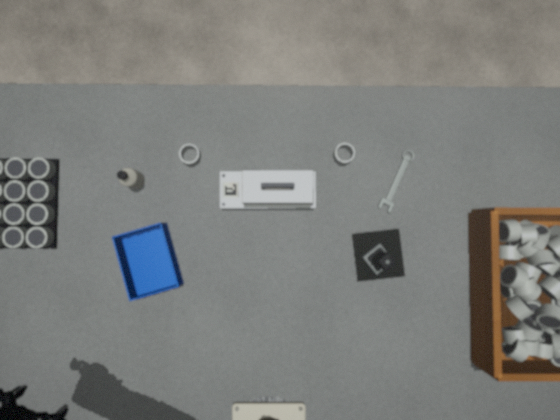

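The scene view shows the cover on the block (handle at about (252,183)), the scanner on its mat at (225,135) and the bin at (443,243). In the top view the handle is at (277,186), the block spans (220..316, 170..209), the bin is at (148,261) and the scanner at (378,258).

```bash
cat > m.py <<'E'
from h import *
s={"R":0}
def blob(img,mask,roi):
    x0,y0,x1,y1=roi; m=np.zeros(mask.shape,np.uint8); m[y0:y1,x0:x1]=mask[y0:y1,x0:x1]
    cs,_=cv2.findContours(m,cv2.RETR_EXTERNAL,cv2.CHAIN_APPROX_NONE)
    return max(cs,key=cv2.contourArea)
E
python3 - <<'E'
from m import *
d={n:bot.camera(n) for n in("scene","top")}
T=d["top"];S=d["scene"];ti=T["image"];si=S["image"]
tg=cv2.cvtColor(ti,cv2.COLOR_BGR2GRAY);sg=cv2.cvtColor(si,cv2.COLOR_BGR2GRAY)
c=blob(ti,(tg<110).astype(np.uint8),(250,178,306,196)); rt=cv2.minAreaRect(c);print("handle top",rt)
c2=blob(si,(sg<75).astype(np.uint8),(228,165,275,205)); print("handle scene",cv2.minAreaRect(c2),cv2.boundingRect(c2))
c=blob(ti,(tg>165).astype(np.uint8),(210,160,325,220)); rb=cv2.minAreaRect(c);print("white",rb,cv2.boxPoints(rb).tolist())
for p in cv2.boxPoints(rb): print(onz(T,*p,0.04))
hs=ti[...,0].astype(int)-ti[...,2]
c=blob(ti,(hs>50).astype(np.uint8),(100,210,200,310)); rn=cv2.minAreaRect(c);print("bin",rn)
for p in cv2.boxPoints(rn): print(onz(T,*p,0.06))
c=blob(ti,(tg<75).astype(np.uint8),(340,220,420,290)); rm=cv2.minAreaRect(c);print("mat",rm)
for p in cv2.boxPoints(rm): print(onz(T,*p,0.003))
a=cv2.resize(ti[222:292,340:415],(400,373),interpolation=cv2.INTER_CUBIC)
b=cv2.resize(si[110:180,190:265],(400,373),interpolation=cv2.INTER_CUBIC)
e=cv2.resize(si[165:270,200:330],(400,323),interpolation=cv2.INTER_CUBIC)[:227]
f=cv2.resize(ti[160:220,210:325],(400,209),interpolation=cv2.INTER_CUBIC)
f=cv2.copyMakeBorder(f,0,18,0,0,cv2.BORDER_CONSTANT)
z=np.vstack([np.hstack([a,b])*1,np.hstack([e,f])]);cv2.imwrite("pics/b.png",np.clip(z*1.3,0,255).astype(np.uint8))
E
```

```text
handle top ((277.0, 186.0), (4.0, 30.0), 90.0)
handle scene ((252.08619689941406, 185.46551513671875), (37.553646087646484, 12.605419158935547), 23.198591232299805) (237, 173, 32, 25)
white ((267.5, 188.49998474121094), (94.99998474121094, 36.99999237060547), -0.0) [[220.0, 206.99998474121094], [220.0, 169.99998474121094], [315.0, 169.99998474121094], [315.0, 206.99998474121094]]
[0.61058625 0.12798336 0.04      ]
[0.70756914 0.12902655 0.04      ]
[ 0.70905509 -0.11999013  0.04      ]
[ 0.61182434 -0.11997066  0.04      ]
bin ((146.18028259277344, 261.0326232910156), (67.48591613769531, 55.89884567260742), 73.68614959716797)
[0.5332539 0.4038793 0.06     ]
[0.57374027 0.26870254 0.06      ]
[0.41016777 0.21804887 0.06      ]
[0.37047885 0.35245587 0.06      ]
mat ((377.9649353027344, 254.69631958007812), (46.91947555541992, 46.30814743041992), 83.41805267333984)
[ 0.54091195 -0.22509381  0.003     ]
[ 0.55579418 -0.35000416  0.003     ]
[ 0.43045372 -0.36330583  0.003     ]
[ 0.4158754  -0.23902218  0.003     ]
```

View pics/b.png

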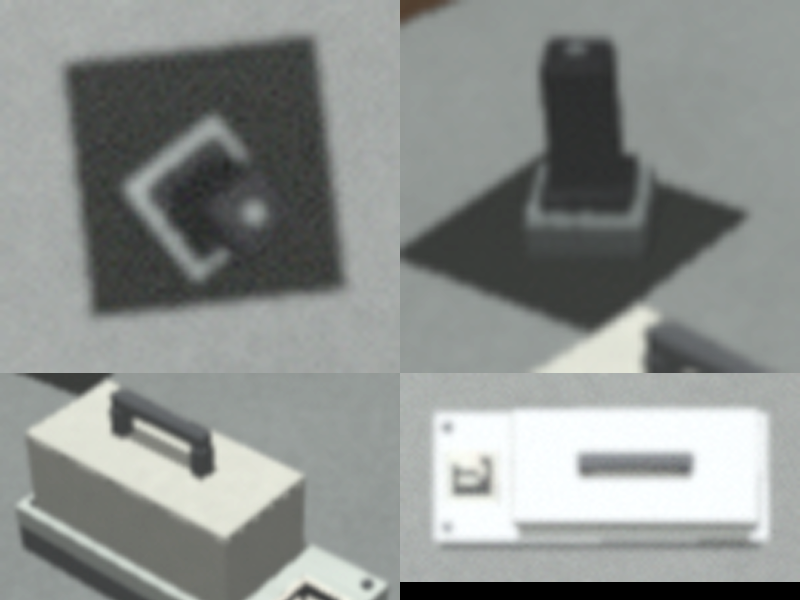

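```bash
cat >> h.py <<'E'
from scipy.spatial.transform import Rotation as Ro
def to(x,y,z,yaw=None):
    "shift in mm along tool axes, after rolling so that tool y stands at yaw (deg, world, mod 180)"
    o=bot.get_obs();R=Ro.from_quat(o["tool_rot"]).as_matrix();ty=np.degrees(np.arctan2(R[1,1],R[0,1]))
    roll=0
    if yaw is not None:
        roll=-((yaw-ty+90)%180-90)
    R2=R@Ro.from_euler("z",roll,degrees=True).as_matrix()
    dl=R2.T@(np.array([x,y,z])-o["eef_pos"])*1000
    print("roll",round(roll,2),"units",round(roll/60,3),"shift mm",dl.round(1),"units",(dl/20).round(3),"| pos",o["eef_pos"].round(4),"ty",round(ty,2),"j6",o["joint_pos"][5].round(2),"t",round(o["clock"],1))
E
python3 - <<'E'
from m import *
d={n:bot.camera(n) for n in("scene","top")}
T=d["top"];S=d["scene"]
tg=cv2.cvtColor(T["image"],cv2.COLOR_BGR2GRAY);sg=cv2.cvtColor(S["image"],cv2.COLOR_BGR2GRAY)
c=blob(0,(tg<140).astype(np.uint8),(250,178,306,196))[:,0];print(c.min(0),c.max(0))
print(np.array2string(tg[178:196:1,270:274].T));print(tg[186,256:300])
s=cv2.resize(S["image"][163:208,225:285],(800,600),interpolation=cv2.INTER_CUBIC);cv2.imwrite("pics/c.png",s)
for z in(.127,.139):print(z,onz(T,277.5,186,z),onz(T,261,186,z),onz(T,294,186,z))
H=onz(T,277.5,186,.139)
for dx in(-.006,.006):
  for dy in(-.04,.04): print("expect top corner scene",proj(S,H+[dx,dy,0]).round(1),"top",proj(T,H+[dx,dy,0]).round(1))
to(H[0],H[1],.139,0)
E
```

```text
[261 183] [293 189]
[[196 195 194 187 169 134 111 103  97  94 115 141 170 188 193 196 197 196]
 [195 195 195 188 168 134 110 103  95  97 110 139 170 189 193 194 196 196]
 [195 196 194 187 166 133 110 103  94  95 113 142 169 188 195 195 195 194]
 [194 195 195 187 165 134 107 101  94  95 113 141 168 188 195 194 195 196]]
[194 196 195 190 172 137 104  96  97  96  98  98  97  93  97  95  94  94
  94  96  93  93  94  95  92  96  92  94  92  93  94  95  94  95  90  94
  97 118 157 184 193 195 195 195]
0.127 [ 0.65749634 -0.02013586  0.127     ] [0.6572775  0.01933023 0.127     ] [ 0.65771537 -0.05963614  0.127     ]
0.139 [ 0.65627348 -0.01991744  0.139     ] [0.65605747 0.01903718 0.139     ] [ 0.65648967 -0.05890583  0.139     ]
expect top corner scene [238.7 167.7] top [294.4 188.6]
expect top corner scene [269.  182.2] top [260.5 188.4]
expect top corner scene [234.5 170.3] top [294.4 183.6]
expect top corner scene [264.9 185.1] top [260.6 183.4]
roll 65.2 units 1.087 shift mm [-473.6  446.7   86.3] units [-23.679  22.335   4.313] | pos [0.2096 0.4537 0.2251] ty 65.2 j6 1.57 t 0.3
```

View pics/c.png

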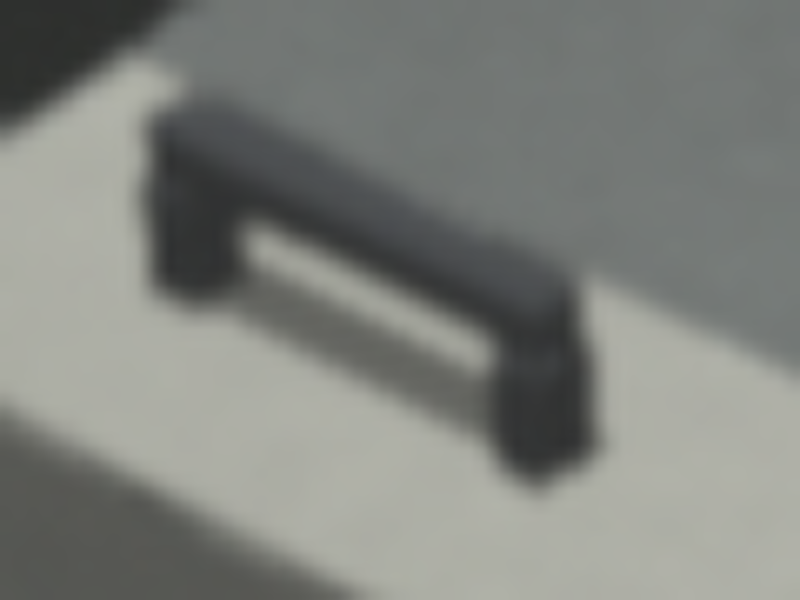

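The handle bar is clear: its top face has corners at crop (150,130), (215,95), (575,275) and (520,325), so its middle is near scene (251.9,178.0).

Run:
```python
from m import *
T=bot.camera("top");S=bot.camera("scene")
print(two(S,(251.9,178.0),T,(277.3,185.4)))
cor=[(150,130),(215,95),(575,275),(520,325)]
f=lambda p:((p[0]+.5)/13.333-.5+225,(p[1]+.5)/13.333-.5+163)
for p,q in zip(cor,[(293.8,182.8),(293.8,187.9),(260.8,187.9),(260.8,182.8)]): print(two(S,f(p),T,q))
```

```text
(array([ 0.65748392, -0.01887212,  0.13575312]), np.float64(0.0016521328948693112))
(array([ 0.66346851, -0.0575611 ,  0.13599295]), np.float64(0.002779682467332691))
(array([ 0.65087771, -0.05705572,  0.13592845]), np.float64(0.004191406613466889))
(array([0.65209271, 0.01907587, 0.13732236]), np.float64(0.0011677935975138642))
(array([0.66440298, 0.01919707, 0.13548958]), np.float64(0.0011682099185540396))
```

>>> apply_moves(
  commands=[
    [0,0,-0.5,0.119],
    [0,0,-0.5,0.119],
    [0,0,0,0.119],
    [0,0,0,0.119],
    [0,0,0,0.119],
  ],
  claw=0,
)

```text
clock: 0.82
eef_pos: [0.2098, 0.454, 0.2457]
tool_rot: [0.506, 0.862, 0.0, -0.0]
ft_force: [0.5, -0.0, -0.6]
grip_width: 0.0854
grasp_force: 0.0
```

>>> apply_moves(
  commands=[
    [0,0,0,0.119],
    [0,0,0,0.119],
    [0,0,0,0.119],
    [0,0,0,0.119],
    [0,0,0,0.016],
  ],
)

```text
clock: 1.23
eef_pos: [0.2097, 0.4539, 0.2454]
tool_rot: [0.708, 0.706, 0.0, 0.0]
ft_force: [0.7, -0.4, 0.1]
grip_width: 0.0851
grasp_force: 0.0
```

>>> apply_moves(
  commands=[
    [-0.947,0.896,0,0],
    [-0.947,0.896,0,0],
    [-0.947,0.896,0,0],
    [-0.947,0.896,0,0],
    [-0.947,0.896,0,0],
  ],
)

```text
clock: 1.65
eef_pos: [0.2999, 0.3583, 0.2455]
tool_rot: [0.706, 0.708, 0.0, -0.0]
ft_force: [0.5, 0.4, -0.0]
grip_width: 0.0853
grasp_force: 0.0
```

>>> apply_moves(
  commands=[
    [-0.947,0.896,0,0],
    [-0.947,0.896,0,0],
    [-0.947,0.896,0,0],
    [-0.947,0.896,0,0],
    [-0.947,0.896,0,0],
  ],
)

```text
clock: 2.07
eef_pos: [0.3896, 0.2634, 0.2455]
tool_rot: [0.706, 0.708, 0.0, 0.0]
ft_force: [-0.6, 0.2, 0.5]
grip_width: 0.0854
grasp_force: 0.0
```

>>> apply_moves(
  commands=[
    [-0.947,0.896,0,0],
    [-0.947,0.896,0,0],
    [-0.947,0.896,0,0],
    [-0.947,0.896,0,0],
    [-0.947,0.896,0,0],
  ],
)

```text
clock: 2.48
eef_pos: [0.4792, 0.1686, 0.2455]
tool_rot: [0.706, 0.708, 0.0, 0.0]
ft_force: [-0.2, 0.4, 0.0]
grip_width: 0.0855
grasp_force: 0.0
```

>>> apply_moves(
  commands=[
    [-0.947,0.896,0,0],
    [-0.947,0.896,0,0],
    [-0.947,0.896,0,0],
    [-0.947,0.896,0,0],
    [-0.947,0.896,0,0],
  ],
)

```text
clock: 2.9
eef_pos: [0.5688, 0.0739, 0.2454]
tool_rot: [0.706, 0.708, 0.0, -0.0]
ft_force: [0.9, 0.1, -0.1]
grip_width: 0.0851
grasp_force: 0.0
```

>>> apply_moves(
  commands=[
    [-0.947,0.896,0,0],
    [-0.947,0.896,0,0],
    [-0.947,0.896,0,0],
    [-0.947,0.896,0,0],
    [-0.947,0.896,0,0],
  ],
)

```text
clock: 3.32
eef_pos: [0.6583, -0.0208, 0.2453]
tool_rot: [0.706, 0.708, -0.0, -0.0]
ft_force: [1.0, 0.1, -0.0]
grip_width: 0.0852
grasp_force: 0.0
```

```bash
python3 -c "
from h import *
to(.6575,-.0195,.137,0)"
```

```text
roll 0.14 units 0.002 shift mm [  1.3  -0.8 108.3] units [ 0.064 -0.039  5.413] | pos [ 0.6583 -0.0208  0.2453] ty 0.14 j6 1.54 t 3.3
```

>>> apply_moves(
  commands=[
    [0.06,-0.04,0.8,0],
    [0,0,0.8,0],
    [0,0,0.8,0],
    [0,0,0.6,0],
    [0,0,0.6,0],
  ],
)

```text
clock: 3.73
eef_pos: [0.6565, -0.0187, 0.1721]
tool_rot: [0.706, 0.708, -0.0, -0.0]
ft_force: [0.4, 0.1, 0.7]
grip_width: 0.0853
grasp_force: 0.0
```

>>> apply_moves(
  commands=[
    [0,0,0.6,0],
    [0,0,0.5,0],
    [0,0,0.4,0],
    [0,0,0.3,0],
    [0,0,0,0],
  ],
)

```text
clock: 4.15
eef_pos: [0.656, -0.0185, 0.1358]
tool_rot: [0.707, 0.707, -0.001, -0.001]
ft_force: [-0.9, 0.1, -0.4]
grip_width: 0.0856
grasp_force: 0.0
```

>>> apply_moves(
  commands=[
    [0,0,0,0],
    [0,0,0,0],
    [0,0,0,0],
    [0,0,0,0],
    [0,0,0,0],
  ],
  claw=1,
)

```text
clock: 4.57
eef_pos: [0.6571, -0.0186, 0.138]
tool_rot: [0.707, 0.707, 0.0, 0.0]
ft_force: [0.1, -0.3, -0.4]
grip_width: 0.0254
grasp_force: 0.0
```

>>> apply_moves(
  commands=[
    [0,0,0,0],
    [0,0,0,0],
    [0,0,0,0],
    [0,0,0,0],
    [0,0,0,0],
  ],
)

```text
clock: 4.98
eef_pos: [0.6567, -0.0186, 0.1374]
tool_rot: [0.707, 0.707, -0.0, -0.0]
ft_force: [-0.3, 0.2, 0.3]
grip_width: 0.0002
grasp_force: 0.0
```

The gripper shut on nothing, so I'll look at why.

```bash
python3 -c "
from h import *
d=snap('d')
a=d['scene']['image'][90:270,160:400];b=d['top']['image'][130:265,190:370]
cv2.imwrite('pics/d.png',np.vstack([cv2.resize(a,(400,300),interpolation=2),cv2.resize(b,(400,300),interpolation=2)]))
"
```

```text
(no output)
```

View pics/d.png

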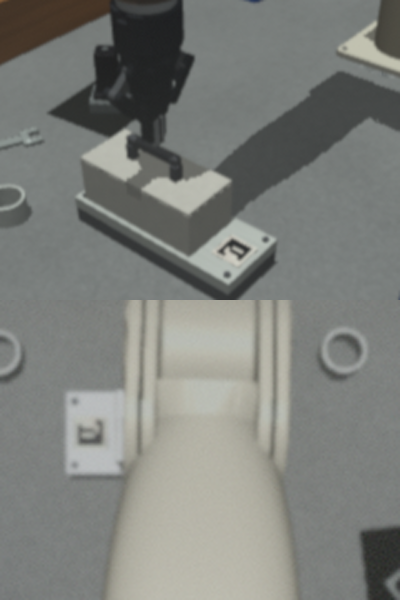

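The arm hides the handle from above. In the scene view the handle sits about 4 px lower than before, at roughly (240,177) to (267,189), so the cover may have shifted. I'll zoom in.

```bash
python3 -c "
from h import *
a=cv2.imread('pics/a_scene.png')[140:230,200:320];b=cv2.imread('pics/d_scene.png')[140:230,200:320]
f=lambda a:cv2.convertScaleAbs(cv2.resize(a,(400,300),interpolation=2),alpha=1.5)
cv2.imwrite('pics/e.png',np.hstack([f(a),f(b)]))
S=bot.camera('scene');o=bot.get_obs();p=o['eef_pos']
for z in(0,.003,.022,-.054): print(z,proj(S,p-[0,0,z]))
"
```

```text
0 [251.81834151 177.19942989]
0.003 [251.8905233  178.45574022]
0.022 [252.34025265 186.28319487]
-0.054 [250.46116965 153.57810905]
```

View pics/e.png

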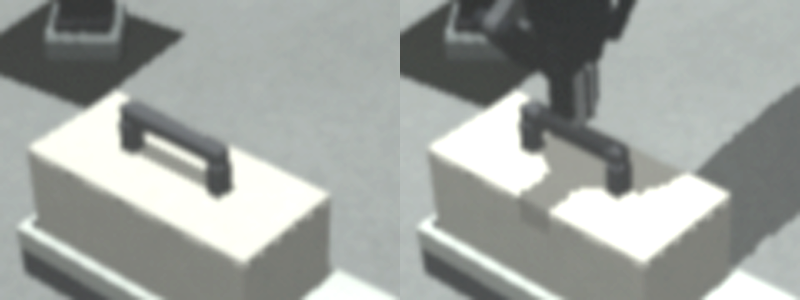

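The cover has not moved. The fingers end right at the handle's upper edge, about (252,177), so they seem to stop above the bar. I'll check the tip reach.

```bash
python3 -c "
from h import *
print(bot.tip_reach, bot.get_obs()['eef_pos'],bot.get_obs()['joint_pos'],bot.get_obs()['grip_width'])
a=cv2.imread('pics/d_scene.png')[120:210,200:320]
f=lambda a:cv2.convertScaleAbs(cv2.resize(a,(800,600),interpolation=2),alpha=2.2,beta=10)
cv2.imwrite('pics/f.png',f(a))
"
```

```text
0.022 [ 0.65675737 -0.01852819  0.13737071] [-2.82083502e-02  5.99827146e-01  3.21839642e-01  1.29285376e+00
  8.92897386e-06  1.54287444e+00] -4.567006168107609e-06
```

View pics/f.png

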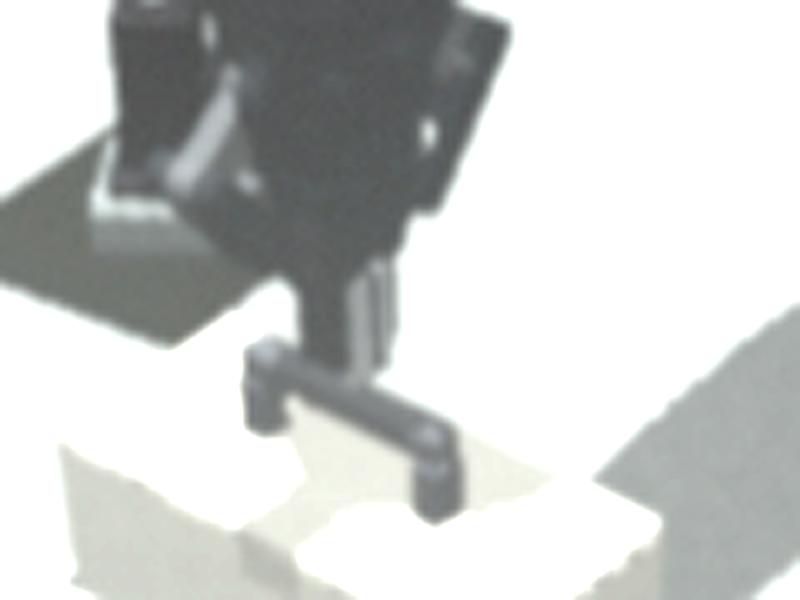

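>>> apply_moves(
  commands=[
    [0,0,-0.6,0],
    [0,0,-0.6,0],
    [0,0,-0.6,0],
    [0,0,-0.6,0],
    [0,0,-0.6,0],
  ],
)

```text
clock: 5.55
eef_pos: [0.6567, -0.0185, 0.1979]
tool_rot: [0.707, 0.707, -0.0, -0.0]
ft_force: [0.3, 0.3, 0.7]
grip_width: 0.0002
grasp_force: 0.0
```

>>> apply_moves(
  commands=[
    [0,0,0,0],
    [0,0,0,0],
    [0,0,0,0],
    [0,0,0,0],
    [0,0,0,0],
  ],
)

```text
clock: 5.97
eef_pos: [0.6562, -0.0185, 0.1962]
tool_rot: [0.707, 0.707, -0.001, -0.001]
ft_force: [0.2, -0.7, -0.5]
grip_width: -0.0001
grasp_force: 0.0
```

```bash
python3 -c "
from h import *
S=bot.camera('scene');o=bot.get_obs();p=o['eef_pos'];print(p)
for z in(0,.003,.022,-.051): print(z,proj(S,p-[0,0,z]))
a=S['image'][90:210,190:350]
cv2.imwrite('pics/g.png',cv2.convertScaleAbs(cv2.resize(a,(800,600),interpolation=2),alpha=2.,beta=10))
"
```

```text
[ 0.65628148 -0.01853348  0.19636917]
0 [250.49893583 151.1846188 ]
0.003 [250.57752391 152.55959361]
0.022 [251.06680285 161.12000433]
-0.051 [249.103975  126.7784229]
```

View pics/g.png

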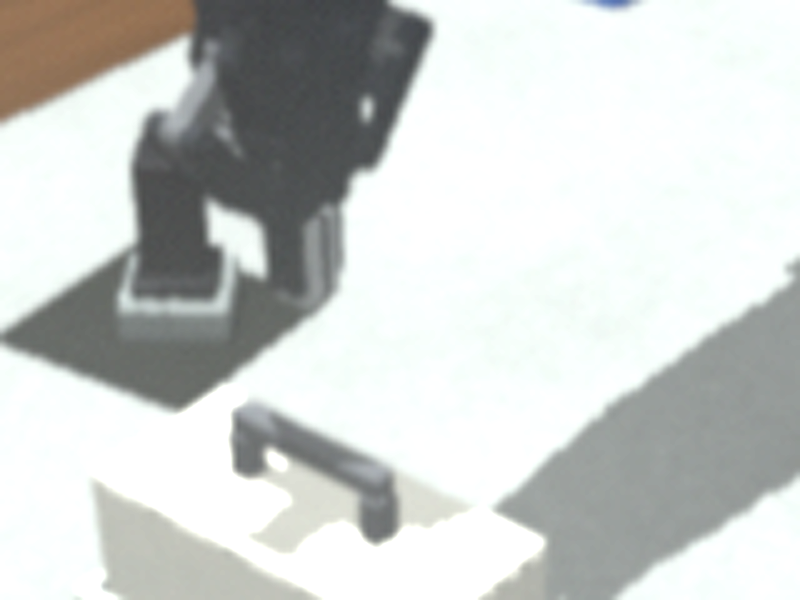

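Raised, the shut fingertips appear at about (250.6,150) in the scene, where the text's 22 mm reach predicts (251,161). The real tips therefore stand roughly at the reported TCP, about 22 mm shorter than stated, so I'll go deeper and watch the force.

>>> apply_moves(
  commands=[
    [0,0.03,0,0],
    [0,0,0,0],
    [0,0,0.5,0],
    [0,0,0.5,0],
    [0,0,0.5,0],
  ],
  claw=0,
)

```text
clock: 6.43
eef_pos: [0.6571, -0.0185, 0.166]
tool_rot: [0.707, 0.707, -0.0, -0.0]
ft_force: [-0.0, -0.1, -0.3]
grip_width: 0.0602
grasp_force: 0.0
```

>>> apply_moves(
  commands=[
    [0,0,0.5,0],
    [0,0,0.5,0],
    [0,0,0.5,0],
    [0,0,0.5,0],
    [0,0,0.4,0],
  ],
)

```text
clock: 6.85
eef_pos: [0.6569, -0.0185, 0.1177]
tool_rot: [0.707, 0.707, -0.0, -0.0]
ft_force: [0.1, 0.2, -0.1]
grip_width: 0.0854
grasp_force: 0.0
```

>>> apply_moves(
  commands=[
    [0,0,0,0],
    [0,0,0,0],
    [0,0,0,0],
    [0,0,0,0],
    [0,0,0,0],
  ],
  claw=1,
)

```text
clock: 7.27
eef_pos: [0.6579, -0.0185, 0.1203]
tool_rot: [0.707, 0.707, 0.001, 0.001]
ft_force: [1.0, -0.4, 0.2]
grip_width: 0.0256
grasp_force: 0.0
```

>>> apply_moves(
  commands=[
    [0,0,0,0],
    [0,0,0,0],
    [0,0,0,0],
    [0,0,0,0],
    [0,0,0,0],
  ],
)

```text
clock: 7.68
eef_pos: [0.658, -0.0186, 0.1203]
tool_rot: [0.707, 0.707, 0.001, 0.001]
ft_force: [0.9, -0.4, 5.1]
grip_width: 0.0098
grasp_force: 61.0
```

>>> apply_moves(
  commands=[
    [0,0,-0.2,0],
    [0,0,-0.4,0],
    [0,0,-0.5,0],
    [0,0,-0.5,0],
    [0,0,-0.5,0],
  ],
)

```text
clock: 8.1
eef_pos: [0.6573, -0.0186, 0.1623]
tool_rot: [0.707, 0.707, -0.0, -0.0]
ft_force: [0.2, -0.9, -3.0]
grip_width: 0.0105
grasp_force: 60.1
```

>>> apply_moves(
  commands=[
    [0,0,-0.5,0],
    [0,0,-0.5,0],
    [0,0,-0.5,0],
    [0,0,-0.5,0],
    [0,0,-0.4,0],
  ],
)

```text
clock: 8.52
eef_pos: [0.6576, -0.0185, 0.2111]
tool_rot: [0.707, 0.707, 0.0, 0.0]
ft_force: [-0.1, 0.2, -2.9]
grip_width: 0.0103
grasp_force: 60.2
```

>>> apply_moves(
  commands=[
    [0,-0.3,0,0],
    [0,-0.5,0,0],
    [0,-0.8,0,0],
    [0,-0.8,0,0],
    [0,-0.8,0,0],
  ],
)

```text
clock: 8.93
eef_pos: [0.5918, -0.0185, 0.2087]
tool_rot: [0.707, 0.707, -0.001, -0.001]
ft_force: [-0.1, -0.4, -3.1]
grip_width: 0.0103
grasp_force: 60.1
```

>>> apply_moves(
  commands=[
    [0,-0.8,0,0],
    [0,-0.8,0,0],
    [0,-0.8,0,0],
    [0,-0.8,0,0],
    [0,-0.8,0,0],
  ],
)

```text
clock: 9.35
eef_pos: [0.5117, -0.0185, 0.2091]
tool_rot: [0.707, 0.707, -0.0, -0.0]
ft_force: [-0.3, 0.6, -3.2]
grip_width: 0.0105
grasp_force: 60.1
```

>>> apply_moves(
  commands=[
    [0,-0.8,0,0],
    [0,-0.8,0,0],
    [0,-0.8,0,0],
    [0,-0.8,0,0],
    [0,-0.6,0,0],
  ],
)

```text
clock: 9.77
eef_pos: [0.4351, -0.0184, 0.2091]
tool_rot: [0.707, 0.707, -0.0, -0.0]
ft_force: [-0.3, 0.3, -3.0]
grip_width: 0.0105
grasp_force: 60.2
```

```bash
python3 -c "
from h import *
to(.438,-.0195,.082,0)
d=snap('i')
cv2.imwrite('pics/i.png',np.hstack([cv2.resize(d['scene']['image'],(400,300),interpolation=3),cv2.resize(d['top']['image'],(400,300),interpolation=3)]))
"
```

```text
roll -0.02 units -0.0 shift mm [ -1.1   3.1 127.1] units [-0.053  0.156  6.355] | pos [ 0.4351 -0.0184  0.2091] ty -0.02 j6 1.53 t 9.8
```

View pics/i.png

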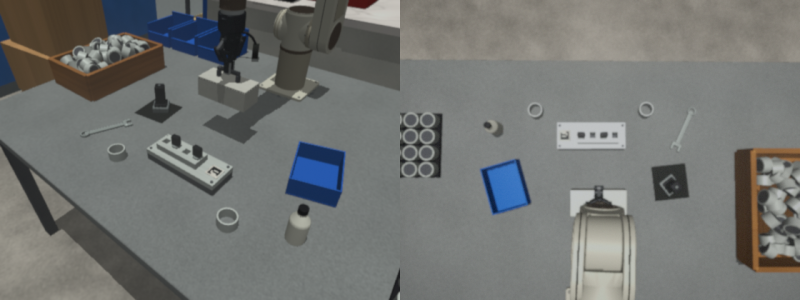

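The cover is lifted level, and the block now shows black plug grips at about scene (352,280) and (392,304) in full-size pixels. The area under the cover is free, so I'll lower it there.

>>> apply_moves(
  commands=[
    [0,0,0.6,0],
    [0,0,0.8,0],
    [0,0,0.8,0],
    [0,0,0.8,0],
    [0,0,0.8,0],
  ],
)

```text
clock: 10.28
eef_pos: [0.4378, -0.0185, 0.1327]
tool_rot: [0.707, 0.707, 0.0, 0.0]
ft_force: [-0.1, -0.5, -3.0]
grip_width: 0.0101
grasp_force: 60.2
```

>>> apply_moves(
  commands=[
    [0,0,0.8,0],
    [0,0,0.6,0],
    [0,0,0.4,0],
    [0,0,0.25,0],
    [0,0,0.15,0],
  ],
)

```text
clock: 10.7
eef_pos: [0.4374, -0.0185, 0.0889]
tool_rot: [0.707, 0.707, -0.0, -0.0]
ft_force: [-0.5, -0.8, -2.4]
grip_width: 0.0102
grasp_force: 60.1
```

>>> apply_moves(
  commands=[
    [0,0,0.1,0],
    [0,0,0.1,0],
    [0,0,0.1,0],
    [0,0,0,0],
    [0,0,0,0],
  ],
)

```text
clock: 11.12
eef_pos: [0.4375, -0.0185, 0.0837]
tool_rot: [0.707, 0.707, 0.0, 0.0]
ft_force: [-0.4, -1.2, -2.7]
grip_width: 0.0101
grasp_force: 60.1
```

>>> apply_moves(
  commands=[
    [0,0,0.05,0],
    [0,0,0.05,0],
    [0,0,0.05,0],
    [0,0,0,0],
    [0,0,0,0],
  ],
)

```text
clock: 11.53
eef_pos: [0.4373, -0.0185, 0.0804]
tool_rot: [0.707, 0.707, -0.0, -0.0]
ft_force: [0.2, 0.9, -2.9]
grip_width: 0.0099
grasp_force: 60.2
```

>>> apply_moves(
  commands=[
    [0,0,0.05,0],
    [0,0,0.05,0],
    [0,0,0,0],
    [0,0,0,0],
    [0,0,0,0],
  ],
)

```text
clock: 11.95
eef_pos: [0.4374, -0.0185, 0.0802]
tool_rot: [0.707, 0.707, 0.0, 0.0]
ft_force: [-5.9, 0.7, 12.4]
grip_width: 0.0101
grasp_force: 62.2
```

>>> apply_moves(
  commands=[
    [0,0,-0.05,0],
    [0,0,0,0],
    [0,0,0,0],
    [0,0,0,0],
    [0,0,0,0],
  ],
  claw=0,
)

```text
clock: 12.37
eef_pos: [0.4374, -0.0185, 0.0793]
tool_rot: [0.707, 0.707, -0.0, -0.0]
ft_force: [-0.4, 0.0, -0.1]
grip_width: 0.0702
grasp_force: 0.0
```

>>> apply_moves(
  commands=[
    [0,0,0,0],
    [0,0,-0.3,0],
    [0,0,-0.8,0],
    [0,0,-1,0],
    [0,0,-1,0],
  ],
)

```text
clock: 12.78
eef_pos: [0.4368, -0.0185, 0.1421]
tool_rot: [0.707, 0.707, -0.0, -0.001]
ft_force: [0.5, -0.0, 0.5]
grip_width: 0.0854
grasp_force: 0.0
```

>>> apply_moves(
  commands=[
    [0,0,-1,0],
    [0,0,-1,0],
    [0,0,-1,0],
    [0,0,0,0],
    [0,0,0,0],
  ],
)

```text
clock: 13.2
eef_pos: [0.4383, -0.0185, 0.2027]
tool_rot: [0.707, 0.707, 0.001, 0.001]
ft_force: [-0.3, -0.7, -0.3]
grip_width: 0.0853
grasp_force: 0.0
```

```bash
python3 -c "
from h import *
d=snap('j');print(bot.get_obs()['eef_pos'])
a=d['scene']['image'][170:270,200:333];b=d['top']['image'][165:215,215:321]
f=lambda a:cv2.convertScaleAbs(a,alpha=1.4)
A=cv2.resize(a,(532,400),interpolation=2);B=cv2.resize(b,(424,200),interpolation=2)
z=np.zeros((600,532,3),np.uint8);z[:400]=f(A);z[400:,:424]=f(B);cv2.imwrite('pics/j.png',z)
T=d['top']
for y in(-60,-20,20,60): print(y,proj(T,[.659,-.0195+y/1000,.096]).round(1),proj(d['scene'],[.659,-.0195+y/1000,.096]).round(1),'socket',proj(T,[.659,-.0195+y/1000,.06]).round(1))
g=cv2.cvtColor(T['image'],6)
for r in(182,184,186,188,190,192,194): print(r,g[r,236:312].tolist())
"
```

```text
[ 0.43679356 -0.01844937  0.20078144]
-60 [301.3 186.8] [230.4 183.5] socket [300.1 188.2]
-20 [285.1 186.7] [244.4 190.7] socket [284.6 188.1]
20 [268.9 186.6] [259.1 198.2] socket [269. 188.]
60 [252.7 186.5] [274.5 206.1] socket [253.4 187.9]
182 [188, 190, 192, 192, 195, 194, 194, 193, 195, 193, 194, 195, 193, 195, 193, 194, 193, 194, 193, 192, 194, 193, 194, 194, 194, 195, 194, 195, 194, 194, 193, 193, 196, 195, 194, 195, 194, 195, 195, 194, 195, 195, 197, 195, 194, 194, 193, 194, 193, 192, 194, 193, 194, 193, 194, 194, 195, 194, 194, 194, 194, 193, 193, 194, 193, 193, 192, 192, 194, 194, 193, 194, 193, 195, 193, 195]
184 [167, 183, 187, 192, 193, 195, 193, 196, 195, 194, 195, 190, 181, 172, 163, 161, 160, 162, 161, 164, 166, 171, 182, 190, 194, 194, 196, 193, 192, 186, 178, 175, 174, 173, 174, 175, 177, 184, 190, 194, 194, 195, 193, 192, 186, 179, 173, 167, 165, 163, 160, 161, 161, 164, 174, 187, 192, 195, 192, 193, 186, 181, 175, 175, 174, 174, 174, 175, 181, 189, 192, 195, 194, 194, 194, 194]
186 [150, 178, 186, 192, 194, 194, 195, 195, 195, 194, 191, 179, 154, 116, 87, 84, 8
[... 1080 characters left out ...]
5, 143, 113, 105, 102, 99, 105, 98, 101, 116, 152, 181, 190, 193, 194, 193, 188, 176, 157, 145, 143, 145, 143, 144, 151, 167, 184, 191, 193, 194, 190, 177, 147, 117, 101, 100, 101, 100, 104, 108, 121, 147, 172, 188, 193, 195, 194, 192, 180, 161, 146, 144, 143, 141, 139, 144, 159, 182, 190, 192, 194, 194, 196, 195]
194 [155, 172, 181, 188, 193, 192, 194, 194, 196, 195, 194, 191, 187, 180, 174, 170, 169, 170, 171, 169, 168, 171, 181, 189, 193, 193, 196, 192, 196, 192, 190, 189, 189, 188, 189, 189, 189, 191, 193, 194, 194, 195, 193, 189, 182, 173, 169, 170, 173, 173, 172, 173, 178, 187, 192, 194, 195, 193, 193, 192, 192, 192, 190, 189, 188, 189, 188, 189, 189, 193, 194, 196, 194, 195, 195, 193]
```

View pics/j.png

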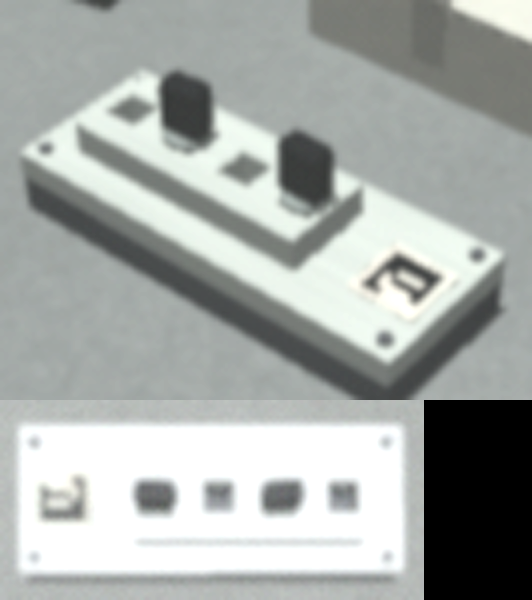

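Only two plugs are there: plug1 at the -20 socket (top (285,188)) and plug3 at the +60 socket (top (253,188)). The sockets at -60 and +20 are empty.

Run:
```python
from m import *
T=cv2.imread("pics/j_top.png");g=cv2.cvtColor(T,6)
for roi in((276,180,296,197),(244,180,263,197)):
    for th in(110,130,150):
        c=blob(0,(g<th).astype(np.uint8),roi);x0,y0,x1,y1=roi
        m=cv2.moments(((g<th)[y0:y1,x0:x1]).astype(np.uint8),True);print(roi,th,cv2.minAreaRect(c),"axis deg",np.degrees(.5*np.arctan2(2*m['mu11'],m['mu20']-m['mu02'])).round(1))
```

```text
(276, 180, 296, 197) 110 ((285.0, 189.0), (6.0, 8.0), 90.0) axis deg -11.7
(276, 180, 296, 197) 130 ((285.0, 188.5), (7.0, 10.0), 90.0) axis deg -14.8
(276, 180, 296, 197) 150 ((285.0, 189.0), (8.0, 10.0), 90.0) axis deg -17.2
(244, 180, 263, 197) 110 ((253.5, 189.0), (6.0, 9.0), 90.0) axis deg 4.9
(244, 180, 263, 197) 130 ((253.5, 188.5), (7.0, 9.0), 90.0) axis deg 6.9
(244, 180, 263, 197) 150 ((253.0, 189.0), (8.0, 10.0), 90.0) axis deg 5.2
```

>>> apply_moves(
  commands=[
    [-0.094,0.915,0.2,0],
    [-0.094,0.915,0.2,0],
    [-0.094,0.915,0.2,0],
    [-0.094,0.915,0.2,0],
    [-0.094,0.915,0.2,0],
  ],
)

```text
clock: 13.72
eef_pos: [0.5286, -0.0279, 0.1795]
tool_rot: [0.707, 0.707, -0.001, -0.001]
ft_force: [0.0, -0.3, 0.1]
grip_width: 0.0854
grasp_force: 0.0
```

>>> apply_moves(
  commands=[
    [-0.094,0.915,0.2,0],
    [-0.094,0.915,0.2,0],
    [-0.094,0.915,0.2,0],
    [-0.094,0.915,0.2,0],
    [-0.094,0.915,0.2,0],
  ],
)

```text
clock: 14.13
eef_pos: [0.6201, -0.0373, 0.1591]
tool_rot: [0.707, 0.707, -0.001, -0.001]
ft_force: [-0.6, 0.2, 1.3]
grip_width: 0.0854
grasp_force: 0.0
```

>>> apply_moves(
  commands=[
    [-0.094,0.915,0.2,0],
    [-0.094,0.915,0.2,0],
    [0,0,0,0],
    [0,0,0,0],
    [0,0,0,0],
  ],
)

```text
clock: 14.55
eef_pos: [0.6556, -0.041, 0.1521]
tool_rot: [0.707, 0.707, -0.001, -0.001]
ft_force: [0.5, -0.2, 0.9]
grip_width: 0.0858
grasp_force: 0.0
```

```bash
python3 -c "
from h import *
to(.6565,-.041,.07,0)"
```

```text
roll -0.02 units -0.0 shift mm [-0.   1.2 82.1] units [-1.000e-03  5.900e-02  4.104e+00] | pos [ 0.6556 -0.041   0.1521] ty -0.02 j6 1.51 t 14.6
```

>>> apply_moves(
  commands=[
    [0,0.05,0.5,-0.117],
    [0,0,0.6,0],
    [0,0,0.6,0],
    [0,0,0.6,0],
    [0,0,0.5,0],
  ],
)

```text
clock: 14.97
eef_pos: [0.6566, -0.041, 0.0971]
tool_rot: [0.663, 0.749, -0.0, -0.0]
ft_force: [-0.1, 1.0, 0.0]
grip_width: 0.0855
grasp_force: 0.0
```

>>> apply_moves(
  commands=[
    [0,0,0.4,0],
    [0,0,0.4,0],
    [0,0,0.3,0],
    [0,0,0.2,0],
    [0,0,0,0],
  ],
)

```text
clock: 15.38
eef_pos: [0.6573, -0.041, 0.0704]
tool_rot: [0.663, 0.749, -0.001, -0.001]
ft_force: [-1.0, -0.3, -0.7]
grip_width: 0.0854
grasp_force: 0.0
```

>>> apply_moves(
  commands=[
    [0,0,0,0],
    [0,0,0,0],
    [0,0,0,0],
    [0,0,0,0],
    [0,0,0,0],
  ],
  claw=1,
)

```text
clock: 15.8
eef_pos: [0.6582, -0.0411, 0.0718]
tool_rot: [0.663, 0.749, 0.0, 0.0]
ft_force: [-0.1, 0.2, -0.0]
grip_width: 0.0255
grasp_force: 0.0
```

>>> apply_moves(
  commands=[
    [0,0,0,0],
    [0,0,0,0],
    [0,0,0,0],
    [0,0,0,0],
    [0,0,0,0],
  ],
)

```text
clock: 16.22
eef_pos: [0.6576, -0.0412, 0.0717]
tool_rot: [0.663, 0.749, -0.0, -0.0]
ft_force: [-2.8, -0.4, 4.2]
grip_width: 0.0144
grasp_force: 61.5
```

>>> apply_moves(
  commands=[
    [0,0,-0.2,0],
    [0,0,-0.2,0],
    [0,0,-0.3,0],
    [0,0,-0.4,0],
    [0,0,-0.5,0],
  ],
)

```text
clock: 16.63
eef_pos: [0.6582, -0.041, 0.1039]
tool_rot: [0.663, 0.749, 0.0, 0.0]
ft_force: [0.7, 1.0, -1.9]
grip_width: 0.0146
grasp_force: 60.8
```

>>> apply_moves(
  commands=[
    [0,0,-0.6,0],
    [0,0,-0.6,0],
    [0,0,-0.6,0],
    [0,0,-0.6,0],
    [0,0,-0.6,0],
  ],
)

```text
clock: 17.05
eef_pos: [0.6588, -0.0411, 0.1661]
tool_rot: [0.663, 0.749, 0.001, 0.001]
ft_force: [0.9, -0.2, -0.7]
grip_width: 0.0151
grasp_force: 60.8
```

```bash
cat > binpos.py <<'E'
from m import *
def binpos(T):
    hs=T["image"][...,0].astype(int)-T["image"][...,2]
    c=blob(0,(hs>50).astype(np.uint8),(80,190,230,330)); r=cv2.minAreaRect(c)
    P=np.array([onz(T,*p,.06) for p in cv2.boxPoints(r)]); e=P[1]-P[0]; f=P[2]-P[1]
    l=e if np.linalg.norm(e)>np.linalg.norm(f) else f
    return P.mean(0),np.degrees(np.arctan2(l[1],l[0])),np.linalg.norm(e),np.linalg.norm(f)
E
python3 -c "
from binpos import *
b=binpos(bot.camera('top'));print(b);print(bot.get_obs()['ft_force'],bot.get_obs()['grip_width'])
to(.505,.322,.16,17)"
```

```text
(array([0.47193544, 0.31091493, 0.06      ]), np.float64(-162.7174299351158), np.float64(0.1404607787603338), np.float64(0.17125997089653394))
[0.26759615 0.42846365 0.87343671] 0.014581787817259155
roll -10.0 units -0.167 shift mm [392.8 -42.3   7.7] units [19.639 -2.117  0.386] | pos [ 0.6603 -0.0412  0.1691] ty 7.0 j6 1.39 t 17.1
```

>>> apply_moves(
  commands=[
    [0,0,0,-0.083],
    [0,0,0,-0.083],
    [0.982,-0.106,0,0],
    [0.982,-0.106,0,0],
    [0.982,-0.106,0,0],
  ],
)

```text
clock: 17.52
eef_pos: [0.6351, 0.0136, 0.1644]
tool_rot: [0.596, 0.803, 0.001, 0.001]
ft_force: [0.6, 0.1, -0.9]
grip_width: 0.0145
grasp_force: 60.8
```

>>> apply_moves(
  commands=[
    [0.982,-0.106,0,0],
    [0.982,-0.106,0,0],
    [0.982,-0.106,0,0],
    [0.982,-0.106,0,0],
    [0.982,-0.106,0,0],
  ],
)

```text
clock: 17.93
eef_pos: [0.5961, 0.1052, 0.1646]
tool_rot: [0.595, 0.804, 0.001, 0.001]
ft_force: [1.1, 0.3, -1.0]
grip_width: 0.0148
grasp_force: 60.8
```

>>> apply_moves(
  commands=[
    [0.982,-0.106,0,0],
    [0.982,-0.106,0,0],
    [0.982,-0.106,0,0],
    [0.982,-0.106,0,0],
    [0.982,-0.106,0,0],
  ],
)

```text
clock: 18.35
eef_pos: [0.5573, 0.1962, 0.1646]
tool_rot: [0.595, 0.804, 0.001, 0.001]
ft_force: [0.7, 0.9, -1.2]
grip_width: 0.0143
grasp_force: 60.8
```

>>> apply_moves(
  commands=[
    [0.982,-0.106,0,0],
    [0.982,-0.106,0,0],
    [0.982,-0.106,0,0],
    [0.982,-0.106,0,0],
    [0.982,-0.106,0,0],
  ],
)

```text
clock: 18.77
eef_pos: [0.5185, 0.2871, 0.1647]
tool_rot: [0.595, 0.804, 0.001, 0.001]
ft_force: [-0.7, 0.5, -1.5]
grip_width: 0.0142
grasp_force: 60.8
```

>>> apply_moves(
  commands=[
    [0.982,-0.106,0,0],
    [0.982,-0.106,0,0],
    [0,0,0,0],
    [0,0,0,0],
    [0,0,0,0],
  ],
)

```text
clock: 19.18
eef_pos: [0.5032, 0.3222, 0.1641]
tool_rot: [0.595, 0.804, 0.0, 0.0]
ft_force: [0.5, -0.2, -0.4]
grip_width: 0.0149
grasp_force: 60.8
```

```bash
python3 -c "
from binpos import *
b=binpos(bot.camera('top'));print(b)
to(.505,.322,.065,17);print(bot.get_obs()['grip_width'])"
```

```text
(array([0.47325618, 0.30943328, 0.06      ]), np.float64(-164.08557774309784), np.float64(0.14041031815676808), np.float64(0.17155968637837798))
roll -0.07 units -0.001 shift mm [-0.3  1.6 98.9] units [-0.016  0.08   4.946] | pos [0.5033 0.3218 0.1639] ty 16.93 j6 1.84 t 19.2
0.014812061668100578
```

>>> apply_moves(
  commands=[
    [0,0,0.6,0],
    [0,0,0.8,0],
    [0,0,0.8,0],
    [0,0,0.8,0],
    [0,0,0.8,0],
  ],
)

```text
clock: 19.65
eef_pos: [0.5036, 0.3212, 0.0871]
tool_rot: [0.596, 0.803, 0.0, 0.0]
ft_force: [0.7, 0.2, -1.8]
grip_width: 0.0147
grasp_force: 60.8
```

>>> apply_moves(
  commands=[
    [0,0,0.6,0],
    [0,0,0.4,0],
    [0,0,0.3,0],
    [0,0,0,0],
    [0,0,0,0],
  ],
)

```text
clock: 20.07
eef_pos: [0.5032, 0.322, 0.0617]
tool_rot: [0.595, 0.803, 0.0, 0.0]
ft_force: [-0.3, -0.6, -1.8]
grip_width: 0.0147
grasp_force: 60.8
```

>>> apply_moves(
  commands=[
    [0,0,0,0],
    [0,0,0,0],
    [0,0,0,0],
    [0,0,0,0],
    [0,0,0,0],
  ],
  claw=0.5,
)

```text
clock: 20.48
eef_pos: [0.5031, 0.3225, 0.062]
tool_rot: [0.595, 0.804, 0.0, 0.0]
ft_force: [0.1, 0.4, -0.3]
grip_width: 0.0429
grasp_force: 0.0
```

>>> apply_moves(
  commands=[
    [0,0,-0.4,0],
    [0,0,-0.8,0],
    [0,0,-1,0],
    [0,0,-1,0],
    [0,0,-1,0],
  ],
)

```text
clock: 20.9
eef_pos: [0.5027, 0.3223, 0.1469]
tool_rot: [0.595, 0.804, 0.0, 0.0]
ft_force: [-0.3, 0.4, -0.5]
grip_width: 0.0426
grasp_force: 0.0
```

```bash
python3 -c "
from h import *
to(.6565,.039,.15,-3)"
```

```text
roll 19.97 units 0.333 shift mm [-274.8  168.4   -3.1] units [-13.741   8.421  -0.156] | pos [0.5027 0.3223 0.1469] ty 16.97 j6 1.84 t 20.9
```

>>> apply_moves(
  commands=[
    [0,0,0,0.111],
    [0,0,0,0.111],
    [0,0,0,0.111],
    [0,0,0,0],
    [0,0,0,0],
  ],
  claw=0,
)

```text
clock: 21.32
eef_pos: [0.5029, 0.3223, 0.146]
tool_rot: [0.724, 0.689, 0.0, 0.0]
ft_force: [0.5, -0.1, 0.4]
grip_width: 0.0851
grasp_force: 0.0
```

>>> apply_moves(
  commands=[
    [-0.916,0.561,0,0],
    [-0.916,0.561,0,0],
    [-0.916,0.561,0,0],
    [-0.916,0.561,0,0],
    [-0.916,0.561,0,0],
  ],
)

```text
clock: 21.73
eef_pos: [0.5543, 0.227, 0.1455]
tool_rot: [0.724, 0.689, -0.0, -0.0]
ft_force: [-0.2, 0.2, 0.5]
grip_width: 0.0854
grasp_force: 0.0
```

>>> apply_moves(
  commands=[
    [-0.916,0.561,0,0],
    [-0.916,0.561,0,0],
    [-0.916,0.561,0,0],
    [-0.916,0.561,0,0],
    [-0.916,0.561,0,0],
  ],
)

```text
clock: 22.15
eef_pos: [0.6056, 0.1324, 0.1455]
tool_rot: [0.724, 0.689, -0.0, -0.0]
ft_force: [0.1, 0.8, 0.5]
grip_width: 0.0856
grasp_force: 0.0
```

>>> apply_moves(
  commands=[
    [-0.916,0.561,0,0],
    [-0.916,0.561,0,0],
    [-0.916,0.561,0,0],
    [-0.916,0.561,0,0],
    [-0.916,0.561,0,0],
  ],
)

```text
clock: 22.57
eef_pos: [0.6567, 0.038, 0.1454]
tool_rot: [0.724, 0.689, -0.0, -0.0]
ft_force: [0.2, -0.4, -0.4]
grip_width: 0.0856
grasp_force: 0.0
```

>>> apply_moves(
  commands=[
    [0,0,0,0],
    [0,0,0,0],
    [0,0,0,0],
    [0,0,0,0],
    [0,0,0,0],
  ],
)

```text
clock: 22.98
eef_pos: [0.656, 0.04, 0.1455]
tool_rot: [0.725, 0.689, -0.0, -0.0]
ft_force: [-0.3, -0.5, -0.4]
grip_width: 0.0855
grasp_force: 0.0
```

```bash
python3 -c "
from h import *
to(.6575,.039,.0715,-3)"
```

```text
roll 0.1 units 0.002 shift mm [-1.   1.6 74. ] units [-0.049  0.078  3.702] | pos [0.656  0.04   0.1455] ty -2.9 j6 1.68 t 23.0
```

>>> apply_moves(
  commands=[
    [-0.05,0.06,0.4,0],
    [0,0,0.5,0],
    [0,0,0.5,0],
    [0,0,0.5,0],
    [0,0,0.5,0],
  ],
)

```text
clock: 23.4
eef_pos: [0.6569, 0.038, 0.0955]
tool_rot: [0.725, 0.688, -0.001, -0.001]
ft_force: [-0.2, -0.4, 0.6]
grip_width: 0.0856
grasp_force: 0.0
```

>>> apply_moves(
  commands=[
    [0,0,0.5,0],
    [0,0,0.4,0],
    [0,0,0.3,0],
    [0,0,0.1,0],
    [0,0,0,0],
  ],
)

```text
clock: 23.82
eef_pos: [0.6571, 0.0378, 0.0706]
tool_rot: [0.726, 0.688, -0.0, -0.0]
ft_force: [-0.9, -1.0, 1.0]
grip_width: 0.0853
grasp_force: 0.0
```

>>> apply_moves(
  commands=[
    [0,0,0,0],
    [0,0,0,0],
    [0,0,0,0],
    [0,0,0,0],
    [0,0,0,0],
  ],
  claw=1,
)

```text
clock: 24.23
eef_pos: [0.6578, 0.0379, 0.0719]
tool_rot: [0.725, 0.688, 0.0, 0.0]
ft_force: [-0.7, -0.4, -1.0]
grip_width: 0.0258
grasp_force: 0.0
```

>>> apply_moves(
  commands=[
    [0,0,0,0],
    [0,0,0,0],
    [0,0,0,0],
    [0,0,0,0],
    [0,0,0,0],
  ],
)

```text
clock: 24.65
eef_pos: [0.6572, 0.0379, 0.0717]
tool_rot: [0.725, 0.688, -0.0, -0.0]
ft_force: [-3.0, -0.1, 4.8]
grip_width: 0.0148
grasp_force: 61.5
```

>>> apply_moves(
  commands=[
    [0,0,-0.2,0],
    [0,0,-0.2,0],
    [0,0,-0.3,0],
    [0,0,-0.4,0],
    [0,0,-0.5,0],
  ],
)

```text
clock: 25.07
eef_pos: [0.6578, 0.0379, 0.1038]
tool_rot: [0.725, 0.688, 0.0, 0.0]
ft_force: [0.7, 0.6, -0.8]
grip_width: 0.0148
grasp_force: 60.8
```

>>> apply_moves(
  commands=[
    [0,0,-0.6,0],
    [0,0,-0.6,0],
    [0,0,-0.6,0],
    [0,0,-0.6,0],
    [0,0,-0.6,0],
  ],
)

```text
clock: 25.48
eef_pos: [0.6585, 0.0379, 0.1659]
tool_rot: [0.725, 0.688, 0.001, 0.001]
ft_force: [0.3, 0.0, -0.8]
grip_width: 0.0149
grasp_force: 60.8
```

```bash
python3 -c "
from binpos import *
b=binpos(bot.camera('top'));print(b);print(bot.get_obs()['ft_force'],bot.get_obs()['grip_width'])
to(.439,.301,.165,17)"
```

```text
(array([0.47167858, 0.31168028, 0.06      ]), np.float64(-163.1540525447833), np.float64(0.13766788167588725), np.float64(0.1711015360462473))
[ 0.64539016 -0.90954469  0.97552605] 0.014404237692145105
roll -20.02 units -0.334 shift mm [ 316.1 -134.4    2.4] units [15.804 -6.718  0.118] | pos [0.6599 0.038  0.169 ] ty -3.02 j6 1.68 t 25.5
```

>>> apply_moves(
  commands=[
    [0,0,0,-0.111],
    [0,0,0,-0.111],
    [0,0,0,-0.111],
    [0.93,-0.395,0,0],
    [0.93,-0.395,0,0],
  ],
)

```text
clock: 25.95
eef_pos: [0.6324, 0.0684, 0.1641]
tool_rot: [0.596, 0.803, 0.001, 0.001]
ft_force: [-0.4, 0.3, -1.1]
grip_width: 0.0145
grasp_force: 60.7
```

>>> apply_moves(
  commands=[
    [0.93,-0.395,0,0],
    [0.93,-0.395,0,0],
    [0.93,-0.395,0,0],
    [0.93,-0.395,0,0],
    [0.93,-0.395,0,0],
  ],
)

```text
clock: 26.37
eef_pos: [0.5667, 0.1471, 0.1645]
tool_rot: [0.595, 0.804, 0.001, 0.001]
ft_force: [0.4, -0.2, -1.7]
grip_width: 0.0144
grasp_force: 60.7
```

>>> apply_moves(
  commands=[
    [0.93,-0.395,0,0],
    [0.93,-0.395,0,0],
    [0.93,-0.395,0,0],
    [0.93,-0.395,0,0],
    [0.93,-0.395,0,0],
  ],
)

```text
clock: 26.78
eef_pos: [0.5018, 0.2247, 0.1646]
tool_rot: [0.595, 0.804, 0.001, 0.001]
ft_force: [-0.3, 0.0, -2.0]
grip_width: 0.0143
grasp_force: 60.7
```

>>> apply_moves(
  commands=[
    [0.93,-0.395,0,0],
    [0.93,-0.395,0,0],
    [0.93,-0.395,0,0],
    [0.93,-0.395,0,0],
    [0.93,-0.395,0,0],
  ],
)

```text
clock: 27.2
eef_pos: [0.4368, 0.3023, 0.1646]
tool_rot: [0.595, 0.804, 0.001, 0.0]
ft_force: [0.1, 0.9, -1.3]
grip_width: 0.0146
grasp_force: 60.7
```

>>> apply_moves(
  commands=[
    [0,0,0,0],
    [0,0,0,0],
    [0,0,0,0],
    [0,0,0,0],
    [0,0,0,0],
  ],
)

```text
clock: 27.62
eef_pos: [0.4375, 0.3006, 0.1636]
tool_rot: [0.596, 0.803, 0.0, 0.0]
ft_force: [0.2, 0.1, -1.5]
grip_width: 0.0142
grasp_force: 60.6
```

```bash
python3 -c "
from binpos import *
b=binpos(bot.camera('top'));print(b)
to(.439,.301,.064,17);print(bot.get_obs()['grip_width'])"
```

```text
(array([0.47221115, 0.30924476, 0.06      ]), np.float64(-162.84878105381432), np.float64(0.13945910266514688), np.float64(0.17182794352057984))
roll -0.12 units -0.002 shift mm [-0.   1.6 99.5] units [-2.000e-03  7.800e-02  4.976e+00] | pos [0.4375 0.3006 0.1635] ty 16.88 j6 1.88 t 27.7
0.014593904163212977
```

>>> apply_moves(
  commands=[
    [0,0,0.5,0],
    [0,0,0.8,0],
    [0,0,0.8,0],
    [0,0,0.7,0],
    [0,0,0.6,0],
  ],
)

```text
clock: 28.08
eef_pos: [0.4364, 0.3003, 0.0935]
tool_rot: [0.595, 0.803, -0.001, -0.0]
ft_force: [0.2, 0.1, -1.9]
grip_width: 0.0144
grasp_force: 60.7
```

>>> apply_moves(
  commands=[
    [0,0,0.4,0],
    [0,0,0.3,0],
    [0,0,0.2,0],
    [0,0,0,0],
    [0,0,0,0],
  ],
)

```text
clock: 28.5
eef_pos: [0.4371, 0.3013, 0.0776]
tool_rot: [0.595, 0.804, 0.0, 0.0]
ft_force: [-0.4, -0.0, -1.3]
grip_width: 0.0144
grasp_force: 60.7
```

>>> apply_moves(
  commands=[
    [0,0,0,0],
    [0,0,0,0],
    [0,0,0,0],
    [0,0,0,0],
    [0,0,0,0],
  ],
  claw=0.5,
)

```text
clock: 28.92
eef_pos: [0.4371, 0.3014, 0.0779]
tool_rot: [0.595, 0.804, 0.0, 0.0]
ft_force: [0.0, 0.1, -0.9]
grip_width: 0.0424
grasp_force: 0.0
```

>>> apply_moves(
  commands=[
    [0,0,-0.4,0],
    [0,0,-1,0],
    [0,0,-1,0],
    [0,0,-1,0],
    [0,0,-1,0],
  ],
)

```text
clock: 29.33
eef_pos: [0.4368, 0.3011, 0.167]
tool_rot: [0.595, 0.804, 0.0, 0.0]
ft_force: [-0.2, 0.1, -0.4]
grip_width: 0.0425
grasp_force: 0.0
```

>>> apply_moves(
  commands=[
    [0,0,-1,0],
    [0,0,-1,0],
    [0,0,-1,0],
    [0,0,0,0],
    [0,0,0,0],
  ],
)

```text
clock: 29.75
eef_pos: [0.4376, 0.3017, 0.2271]
tool_rot: [0.595, 0.804, 0.002, 0.001]
ft_force: [-0.5, -0.3, -1.1]
grip_width: 0.0429
grasp_force: 0.0
```

```bash
python3 -c "
from h import *
d=snap('k')
a=d['scene']['image'][90:300,170:520];b=d['top']['image'][215:310,100:260]
s=d['scene']['image'][108:188,188:268];t=d['top']['image'][222:292,340:415]
f=lambda a:cv2.convertScaleAbs(a,alpha=1.4)
z=np.zeros((600,800,3),np.uint8)
z[:300,:500]=f(cv2.resize(a,(500,300),interpolation=2));z[300:,:500]=f(cv2.resize(b,(500,300),interpolation=2))
z[:300,500:]=f(cv2.resize(s,(300,300),interpolation=2));z[300:580,500:]=f(cv2.resize(t,(300,280),interpolation=2))
cv2.imwrite('pics/k.png',z);print(bot.get_obs()['eef_pos'])
"
```

```text
[0.43637648 0.30087785 0.22473605]
```

View pics/k.png

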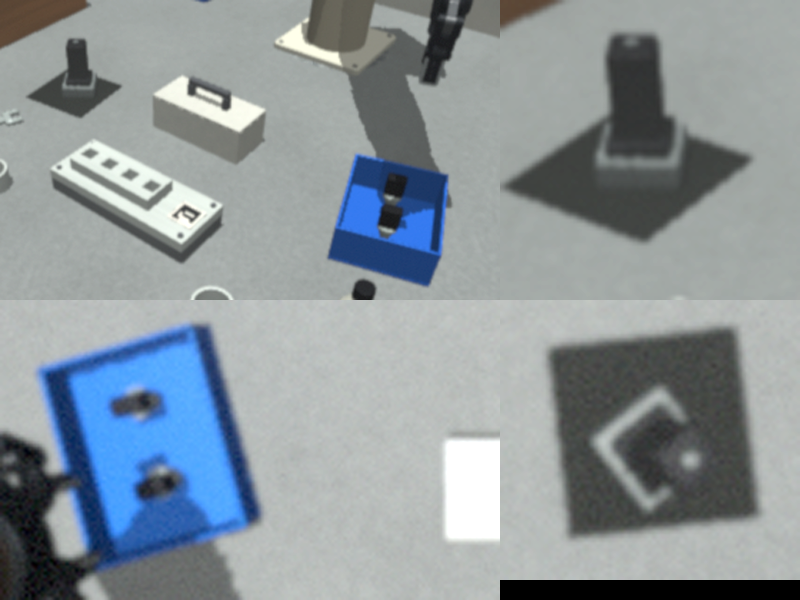

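Both plugs stand in the bin, all four sockets are empty, and the cover is upright on the bench. In the top view the scanner's foot has corners at about (380.5,244), (363,257) and (377.5,275). The dot on its head is at (387.5,262) in the top view and (223,119) in the scene.

Run:
```python
from m import *
T=bot.camera("top");S=bot.camera("scene")
def dot(img,roi):
    x0,y0,x1,y1=roi;g=cv2.cvtColor(img,6)[y0:y1,x0:x1].astype(float);w=np.clip(g-np.percentile(g,60)-8,0,None)
    v,u=np.mgrid[y0:y1,x0:x1];return (u*w).sum()/w.sum(),(v*w).sum()/w.sum(),g.max()
a=dot(T["image"],(383,257,393,267));b=dot(S["image"],(219,116,228,123));print(a,b)
print("head",two(T,a[:2],S,b[:2]))
C=[onz(T,u-.4,v-.4,.025) for u,v in((380.5,244),(363,257),(377.5,275))];print("foot",C[0]/2+C[2]/2,*C)
H=two(T,a[:2],S,b[:2])[0]
# label centre: dark code / white square, two views
to(H[0],H[1],.2,37.7)
print(proj(T,[.657,.101,.041]),proj(S,[.657,.101,.041]))
g=cv2.cvtColor(T["image"],6);m=(g[178:200,222:244]<150);v,u=np.nonzero(m);print("code top",u.min()+222,u.max()+222,v.min()+178,v.max()+178)
g=cv2.cvtColor(S["image"],6)[230:248,290:314];cv2.imwrite("pics/l.png",g);v,u=np.nonzero(g<90);print("code scene",u.min()+290,u.max()+290,v.min()+230,v.max()+230)
```

```text
(np.float64(387.096), np.float64(261.5216), np.float64(125.0)) (np.float64(223.09722222222223), np.float64(116.20486111111111), np.float64(104.0))
head (array([ 0.47619595, -0.28481555,  0.11205884]), np.float64(0.0033386948765795894))
foot [ 0.47571487 -0.28982252  0.025     ] [ 0.51646475 -0.29410295  0.025     ] [ 0.48205589 -0.24749941  0.025     ] [ 0.43496498 -0.28554209  0.025     ]
roll -20.74 units -0.346 shift mm [-487.8 -326.3   24.9] units [-24.388 -16.313   1.243] | pos [0.4361 0.3007 0.2241] ty 16.96 j6 1.88 t 29.9
[230.49163981 189.27479657] [299.25914369 239.55930272]
code top 225 236 184 194
code scene 292 313 234 247
```

>>> apply_moves(
  commands=[
    [0,0,0,-0.115],
    [0,0,0,-0.115],
    [0,0,0,-0.116],
    [0,0,0,0],
    [0,0,0,0],
  ],
  claw=0,
)

```text
clock: 30.37
eef_pos: [0.4364, 0.3008, 0.2244]
tool_rot: [0.442, 0.897, -0.001, -0.0]
ft_force: [-0.1, 0.9, 0.2]
grip_width: 0.0855
grasp_force: 0.0
```

>>> apply_moves(
  commands=[
    [-0.98,-0.658,0,0],
    [-0.98,-0.658,0,0],
    [-0.98,-0.658,0,0],
    [-0.98,-0.658,0,0],
    [-0.98,-0.658,0,0],
  ],
)

```text
clock: 30.78
eef_pos: [0.4444, 0.1823, 0.2249]
tool_rot: [0.442, 0.897, -0.0, -0.0]
ft_force: [0.2, -0.7, -0.3]
grip_width: 0.0853
grasp_force: 0.0
```

>>> apply_moves(
  commands=[
    [-0.98,-0.658,0,0],
    [-0.98,-0.658,0,0],
    [-0.98,-0.658,0,0],
    [-0.98,-0.658,0,0],
    [-0.98,-0.658,0,0],
  ],
)

```text
clock: 31.2
eef_pos: [0.4523, 0.0644, 0.2251]
tool_rot: [0.442, 0.897, -0.0, -0.0]
ft_force: [1.2, -0.4, -0.1]
grip_width: 0.0853
grasp_force: 0.0
```

>>> apply_moves(
  commands=[
    [-0.98,-0.658,0,0],
    [-0.98,-0.658,0,0],
    [-0.98,-0.658,0,0],
    [-0.98,-0.658,0,0],
    [-0.98,-0.658,0,0],
  ],
)

```text
clock: 31.62
eef_pos: [0.4602, -0.0533, 0.2251]
tool_rot: [0.442, 0.897, -0.0, -0.0]
ft_force: [1.0, 0.4, 0.4]
grip_width: 0.0854
grasp_force: 0.0
```

>>> apply_moves(
  commands=[
    [-0.98,-0.658,0,0],
    [-0.98,-0.658,0,0],
    [-0.98,-0.658,0,0],
    [-0.98,-0.658,0,0],
    [-0.98,-0.658,0,0],
  ],
)

```text
clock: 32.03
eef_pos: [0.4682, -0.1711, 0.225]
tool_rot: [0.442, 0.897, -0.0, -0.0]
ft_force: [-0.1, 0.4, -0.0]
grip_width: 0.0853
grasp_force: 0.0
```

>>> apply_moves(
  commands=[
    [-0.98,-0.658,0,0],
    [-0.98,-0.658,0,0],
    [-0.98,-0.658,0,0],
    [-0.98,-0.658,0,0],
    [0,0,0,0],
  ],
)

```text
clock: 32.45
eef_pos: [0.4747, -0.2678, 0.2245]
tool_rot: [0.444, 0.896, -0.001, 0.0]
ft_force: [0.1, 0.6, -0.4]
grip_width: 0.0853
grasp_force: 0.0
```

```bash
python3 -c "
from m import *
to(.4755,-.288,.052,37.7)
S=bot.camera('scene');g=cv2.cvtColor(S['image'],6);p=cv2.cvtColor(cv2.imread('pics/k_scene.png'),6)
d=cv2.absdiff(g,p)
print('scanner foot diff',d[135:160,212:240].mean(),'head',d[118:132,217:232].mean())
print('cover: diff',d[145:200,275:350].mean())
"
```

```text
roll -0.38 units -0.006 shift mm [-16.3 -11.5 172.5] units [-0.815 -0.573  8.626] | pos [ 0.4747 -0.2678  0.2245] ty 37.32 j6 0.41 t 32.5
scanner foot diff 2.797142857142857 head 0.9619047619047619
cover: diff 0.9745454545454545
```

>>> apply_moves(
  commands=[
    [-0.815,-0.573,0,0],
    [0,0,0.8,0],
    [0,0,0.8,0],
    [0,0,0.8,0],
    [0,0,0.8,0],
  ],
)

```text
clock: 32.92
eef_pos: [0.4755, -0.283, 0.1605]
tool_rot: [0.441, 0.897, 0.0, -0.0]
ft_force: [-0.5, 0.3, -0.3]
grip_width: 0.0854
grasp_force: 0.0
```

>>> apply_moves(
  commands=[
    [0,0,0.8,0],
    [0,0,0.6,0],
    [0,0,0.6,0],
    [0,0,0,0],
    [0,0,0,0],
  ],
)

```text
clock: 33.33
eef_pos: [0.4752, -0.2828, 0.1208]
tool_rot: [0.441, 0.898, 0.0, -0.001]
ft_force: [0.2, -0.9, -0.2]
grip_width: 0.0857
grasp_force: 0.0
```

```bash
python3 -c "
from m import *
to(.4755,-.288,.052,37.7)
S=bot.camera('scene')
cv2.imwrite('pics/n.png',cv2.convertScaleAbs(cv2.resize(S['image'][80:170,170:290],(800,600),interpolation=2),alpha=2.))
"
```

```text
roll 0.02 units 0.0 shift mm [-4.5 -2.8 68.8] units [-0.223 -0.142  3.44 ] | pos [ 0.4752 -0.2828  0.1208] ty 37.72 j6 0.38 t 33.3
```

View pics/n.png

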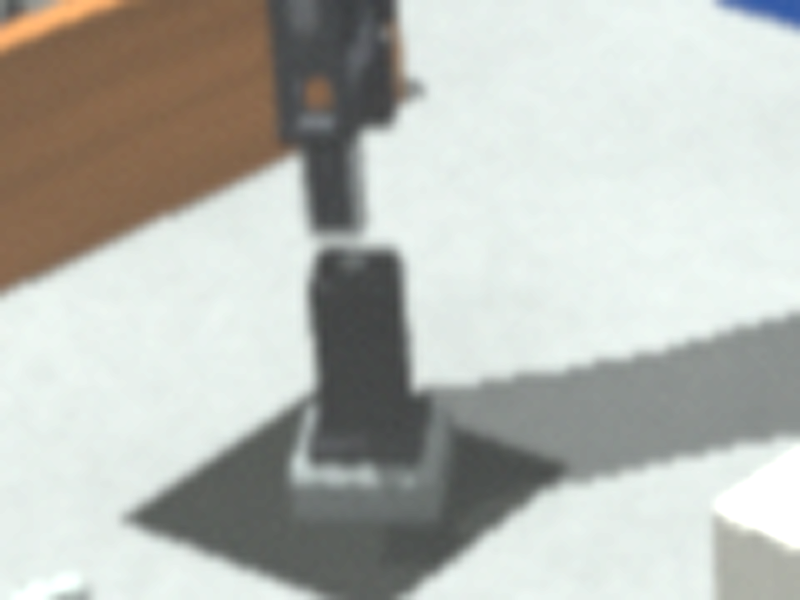

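The near fingertip is at about scene (220,114) and the scanner's top-face centre at about (223,118). The tool looks a few mm to the left, so I'll compare numbers.

Run:
```python
from m import *
S=bot.camera("scene");T=bot.camera("top")
print("head scene",onz(S,223.1,118.3,.103),"foot-centre scene", onz(S,170+370/6.667-.4,80+437/6.667-.4,.025))
print("head top img",[onz(T,387.1,261.5,z) for z in(.103,)])
o=bot.get_obs();R=Ro.from_quat(o["tool_rot"]).as_matrix();p=o["eef_pos"]
for w in(.042,.049): print("near finger pred",[proj(S,p+R[:,1]*w-[0,0,z]).round(1) for z in(-.013,0,.009)])
print("block edge check scene: label corner", proj(S,[.657,.101,.041]))
g=cv2.cvtColor(S["image"],6)[225:255,285:318]
m=(g>185).astype(np.uint8);print(m.sum(1),m.sum(0))
# grip columns at rows
g=cv2.cvtColor(S["image"],6)
for r in(105,110,120,125,130,135): print(r,g[r,208:242].tolist())
```

```text
head scene [ 0.47154421 -0.28825185  0.103     ] foot-centre scene [ 0.47445734 -0.28759724  0.025     ]
head top img [array([ 0.47652663, -0.28882932,  0.103     ])]
near finger pred [array([219.5, 115.5]), array([220. , 120.3]), array([220.3, 123.6])]
near finger pred [array([219.1, 116.8]), array([219.6, 121.7]), array([220., 125.])]
block edge check scene: label corner [299.25914369 239.55930272]
[0 0 0 0 0 0 0 0 0 0 0 0 0 1 1 0 0 1 4 5 5 5 4 3 0 0 0 0 0 0] [0 0 0 0 0 0 0 0 0 0 0 3 5 4 4 4 3 2 2 0 0 0 0 0 0 0 0 2 0 0 0 0 0]
105 [70, 83, 92, 105, 111, 110, 94, 64, 42, 38, 37, 35, 38, 44, 62, 77, 100, 115, 119, 119, 119, 119, 119, 119, 119, 119, 119, 118, 118, 117, 117, 118, 118, 119]
110 [116, 116, 118, 117, 117, 116, 109, 81, 52, 39, 36, 36, 37, 40, 52, 69, 87, 113, 119, 119, 118, 118, 118, 118, 119, 120, 120, 120, 120, 120, 120, 120, 119, 119]
120 [118, 118, 118, 118, 117, 117, 117, 113, 93, 58, 38, 36, 38, 42, 46, 43, 42, 38, 37, 36, 37, 48, 80, 109, 117, 118, 119, 119, 119, 120, 119, 119, 120, 120]
125 [119, 119, 119, 119, 119, 120, 118, 107, 70, 42, 35, 35, 36, 35, 35, 35, 35, 35, 36, 35, 35, 39, 68, 106, 116, 116, 117, 117, 116, 115, 115, 116, 115, 115]
130 [118, 118, 118, 119, 119, 119, 117, 113, 94, 58, 37, 36, 37, 36, 36, 35, 35, 36, 36, 36, 36, 37, 51, 82, 109, 116, 116, 115, 115, 115, 115, 115, 116, 116]
135 [119, 119, 119, 118, 117, 117, 118, 118, 108, 74, 44, 37, 36, 37, 35, 36, 37, 36, 35, 35, 36, 36, 42, 71, 106, 116, 116, 115, 116, 115, 115, 115, 115, 114]
```

>>> apply_moves(
  commands=[
    [-0.22,-0.18,0,0],
    [0,0,0.5,0],
    [0,0,0.5,0],
    [0,0,0.5,0],
    [0,0,0.4,0],
  ],
)

```text
clock: 33.9
eef_pos: [0.4747, -0.2893, 0.0815]
tool_rot: [0.441, 0.898, 0.0, -0.001]
ft_force: [0.6, -0.2, -0.1]
grip_width: 0.0857
grasp_force: 0.0
```

>>> apply_moves(
  commands=[
    [0,0,0.3,0],
    [0,0,0.1,0],
    [0,0,0,0],
    [0,0,0,0],
    [0,0,0,0],
  ],
)

```text
clock: 34.32
eef_pos: [0.476, -0.29, 0.0759]
tool_rot: [0.441, 0.898, -0.0, 0.0]
ft_force: [0.1, -0.1, -0.6]
grip_width: 0.0852
grasp_force: 0.0
```

>>> apply_moves(
  commands=[
    [0,0,0,0],
    [0,0,0,0],
    [0,0,0,0],
    [0,0,0,0],
    [0,0,0,0],
  ],
  claw=1,
)

```text
clock: 34.73
eef_pos: [0.4761, -0.2898, 0.0759]
tool_rot: [0.44, 0.898, 0.0, 0.001]
ft_force: [-0.2, -0.5, -3.0]
grip_width: 0.0329
grasp_force: 59.8
```

>>> apply_moves(
  commands=[
    [0,0,0,0],
    [0,0,0,0],
    [0,0,0,0],
    [0,0,0,0],
    [0,0,0,0],
  ],
)

```text
clock: 35.15
eef_pos: [0.4762, -0.2899, 0.0759]
tool_rot: [0.44, 0.898, 0.0, 0.001]
ft_force: [1.4, 0.5, 4.5]
grip_width: 0.0326
grasp_force: 60.6
```

```bash
python3 -c "
from h import *
to(.475,-.2885,.074,37.7)"
```

```text
roll 0.03 units 0.001 shift mm [ 1.8 -0.1  1.9] units [ 0.091 -0.005  0.095] | pos [ 0.4762 -0.2899  0.0759] ty 37.73 j6 0.37 t 35.1
```

>>> apply_moves(
  commands=[
    [0,0,-0.2,0],
    [0,0,-0.4,0],
    [0,0,-0.6,0],
    [0,0,-0.8,0],
    [0,0,-0.8,0],
  ],
)

```text
clock: 35.57
eef_pos: [0.4742, -0.2892, 0.1311]
tool_rot: [0.441, 0.898, -0.0, -0.002]
ft_force: [0.0, -1.4, -2.2]
grip_width: 0.0327
grasp_force: 59.8
```

>>> apply_moves(
  commands=[
    [0,0,-0.8,0],
    [0,0,-0.8,0],
    [0,0,-0.8,0],
    [0,0,-0.8,0],
    [0,0,-0.3,0],
  ],
)

```text
clock: 35.98
eef_pos: [0.4758, -0.2902, 0.2036]
tool_rot: [0.441, 0.898, -0.0, 0.001]
ft_force: [0.9, -0.1, -1.5]
grip_width: 0.0326
grasp_force: 59.9
```

```bash
python3 -c "
from h import *
to(.658,.0995,.196,37.7);print(bot.get_obs()['grip_width'])
T=bot.camera('top')['image'];p=cv2.imread('pics/k_top.png');d=cv2.absdiff(T,p)
print('bin',d[220:305,110:190].mean(),'label/block',d[165:212,218:318].mean())"
```

```text
roll 0.01 units 0.0 shift mm [196.9 382.5   7.3] units [ 9.846 19.124  0.365] | pos [ 0.4758 -0.2902  0.2036] ty 37.71 j6 0.37 t 36.0
0.03263187668936879
bin 17.85906862745098 label/block 1.2697872340425531
```

>>> apply_moves(
  commands=[
    [0.447,0.869,0,0],
    [0.447,0.869,0,0],
    [0.447,0.869,0,0],
    [0.447,0.869,0,0],
    [0.447,0.869,0,0],
  ],
)

```text
clock: 36.45
eef_pos: [0.5162, -0.2002, 0.1999]
tool_rot: [0.441, 0.898, -0.0, -0.002]
ft_force: [0.5, -1.0, -2.4]
grip_width: 0.033
grasp_force: 60.0
```

>>> apply_moves(
  commands=[
    [0.447,0.869,0,0],
    [0.447,0.869,0,0],
    [0.447,0.869,0,0],
    [0.447,0.869,0,0],
    [0.447,0.869,0,0],
  ],
)

```text
clock: 36.87
eef_pos: [0.5576, -0.1118, 0.1998]
tool_rot: [0.441, 0.898, -0.001, -0.001]
ft_force: [-0.1, -0.2, -3.6]
grip_width: 0.0327
grasp_force: 60.0
```

>>> apply_moves(
  commands=[
    [0.447,0.869,0,0],
    [0.447,0.869,0,0],
    [0.447,0.869,0,0],
    [0.447,0.869,0,0],
    [0.447,0.869,0,0],
  ],
)

```text
clock: 37.28
eef_pos: [0.599, -0.0234, 0.1997]
tool_rot: [0.441, 0.898, -0.001, -0.001]
ft_force: [-0.1, -0.8, -2.8]
grip_width: 0.0327
grasp_force: 60.0
```

>>> apply_moves(
  commands=[
    [0.447,0.869,0,0],
    [0.447,0.869,0,0],
    [0.447,0.869,0,0],
    [0.447,0.869,0,0],
    [0.447,0.869,0,0],
  ],
)

```text
clock: 37.7
eef_pos: [0.6405, 0.065, 0.1996]
tool_rot: [0.441, 0.898, -0.001, -0.001]
ft_force: [2.2, -0.3, -2.6]
grip_width: 0.0324
grasp_force: 60.0
```

>>> apply_moves(
  commands=[
    [0.281,0.549,0.07,0],
    [0.225,0.395,0.07,0],
    [0.2,0.4,0.07,0],
    [0.2,0.4,0.07,0],
    [0,0,0.07,0],
  ],
)

```text
clock: 38.12
eef_pos: [0.658, 0.1012, 0.1937]
tool_rot: [0.44, 0.898, 0.0, -0.0]
ft_force: [0.1, 0.2, -2.3]
grip_width: 0.0327
grasp_force: 60.2
```

```bash
python3 -c "
from binpos import *
to(.658,.0995,.194,37.7);print(bot.get_obs()['grip_width'])
S=bot.camera('scene');print(binpos(bot.camera('top'))[:2])
cv2.imwrite('pics/q_scene.png',S['image'])
print('win pred',proj(S,[.657,.101,.121]).round(1),'label',proj(S,[.657,.101,.041]).round(1))
g=cv2.cvtColor(S['image'],6)
for r in range(150,215,4): print(r,g[r,265:335:2].tolist())"
```

```text
roll 0.08 units 0.001 shift mm [-1.4 -1.1 -0.3] units [-0.069 -0.053 -0.014] | pos [0.658  0.1012 0.1937] ty 37.78 j6 1.06 t 38.1
0.032707836516019016
(array([0.46387411, 0.33718408, 0.06      ]), np.float64(-163.72087000882954))
win pred [300.2 207.9] label [299.3 239.6]
150 [125, 125, 125, 125, 125, 126, 125, 123, 124, 130, 153, 180, 187, 187, 179, 106, 37, 36, 41, 43, 42, 35, 32, 36, 58, 70, 78, 82, 93, 108, 115, 122, 124, 124, 124]
154 [123, 125, 125, 125, 125, 125, 130, 155, 179, 185, 186, 187, 186, 186, 186, 121, 39, 35, 35, 35, 35, 33, 35, 109, 172, 145, 109, 65, 52, 59, 70, 78, 81, 99, 124]
158 [123, 123, 123, 123, 123, 123, 102, 118, 141, 162, 180, 185, 185, 185, 169, 70, 36, 43, 42, 39, 38, 37, 35, 76, 110, 133, 162, 179, 184, 171, 114, 53, 47, 105, 175]
162 [125, 124, 124, 123, 125, 125, 100, 92, 92, 93, 94, 105, 117, 143, 92, 39, 36, 39, 39, 39, 38, 36, 34, 46, 168, 171, 145, 122, 109, 120, 82, 47, 44, 114, 187]
166 [123, 125, 126, 125, 125, 126, 101, 91, 91, 92, 92, 91, 91, 91, 54, 48, 65, 39, 37, 35, 37, 63, 48, 42, 144, 188, 189, 188, 186, 183, 125, 73, 94, 163, 189]
1
[... 1205 characters left out ...]
, 35, 33, 34, 34, 36, 57, 70, 109, 103, 94, 90, 86, 78, 78, 79]
202 [159, 138, 130, 129, 127, 126, 126, 126, 128, 127, 103, 106, 67, 49, 50, 50, 50, 43, 39, 38, 38, 38, 37, 38, 36, 51, 69, 119, 125, 123, 122, 110, 80, 78, 79]
206 [187, 187, 184, 174, 153, 136, 129, 128, 126, 126, 101, 107, 99, 67, 62, 52, 55, 52, 51, 45, 42, 41, 41, 41, 45, 68, 97, 118, 125, 124, 114, 77, 73, 72, 72]
210 [140, 174, 185, 186, 187, 185, 183, 173, 152, 130, 93, 92, 94, 94, 94, 94, 94, 87, 68, 67, 66, 66, 67, 66, 68, 91, 94, 105, 120, 104, 74, 74, 73, 73, 73]
214 [165, 183, 185, 184, 183, 179, 183, 185, 185, 182, 112, 63, 62, 61, 61, 61, 59, 57, 56, 56, 56, 56, 56, 55, 55, 57, 59, 73, 73, 72, 72, 73, 73, 72, 72]
```

>>> apply_moves(
  commands=[
    [-0.07,-0.05,0,0],
    [0,0,0,0],
    [0,0,0,0],
    [0,0,0,0],
    [0,0,0,0],
  ],
)

```text
clock: 38.63
eef_pos: [0.6577, 0.0979, 0.1947]
tool_rot: [0.441, 0.898, 0.0, 0.0]
ft_force: [-0.2, -0.1, -2.6]
grip_width: 0.033
grasp_force: 60.2
```

>>> apply_moves(
  commands=[
    [0,0,0,0],
    [0,0,0,0],
    [0,0,0,0],
    [0,0,0,0],
    [0,0,0,0],
  ],
)

```text
clock: 39.05
eef_pos: [0.6577, 0.0984, 0.1944]
tool_rot: [0.441, 0.898, -0.0, -0.0]
ft_force: [-0.0, -0.2, -2.5]
grip_width: 0.033
grasp_force: 60.2
```

>>> apply_moves(
  commands=[
    [0,0,0,0],
    [0,0,0,0],
    [0,0,0,0],
    [0,0,0,0],
    [0,0,0,0],
  ],
)

```text
clock: 39.47
eef_pos: [0.6577, 0.0983, 0.1944]
tool_rot: [0.441, 0.898, -0.0, -0.0]
ft_force: [-0.6, -0.6, -2.5]
grip_width: 0.0324
grasp_force: 60.2
```

>>> apply_moves(
  commands=[
    [0,0,0,0],
    [0,0,0,0],
    [0,0,0,0],
    [0,0,0,0],
    [0,0,0,0],
  ],
)

```text
clock: 39.88
eef_pos: [0.6577, 0.0983, 0.1944]
tool_rot: [0.441, 0.898, -0.0, -0.0]
ft_force: [0.3, -0.1, -2.4]
grip_width: 0.0329
grasp_force: 60.2
```

>>> apply_moves(
  commands=[
    [0,0,0,0],
    [0,0,0,0],
    [0,0,0,0],
    [0,0,0,0],
    [0,0,0,0],
  ],
)

```text
clock: 40.3
eef_pos: [0.6577, 0.0983, 0.1944]
tool_rot: [0.441, 0.898, 0.0, -0.0]
ft_force: [0.3, 0.5, -2.2]
grip_width: 0.0327
grasp_force: 60.2
```

>>> apply_moves(
  commands=[
    [0,0,0,0],
    [0,0,0,0],
    [0,0,0,0],
    [0,0,0,0],
    [0,0,0,0],
  ],
)

```text
clock: 40.72
eef_pos: [0.6577, 0.0983, 0.1944]
tool_rot: [0.441, 0.898, -0.0, 0.0]
ft_force: [1.0, 1.0, -2.6]
grip_width: 0.033
grasp_force: 60.2
```

>>> apply_moves(
  commands=[
    [0,0,0,0],
    [0,0,0,0],
    [0,0,0,0],
    [0,0,0,0],
    [0,0,0,0],
  ],
)

```text
clock: 41.13
eef_pos: [0.6577, 0.0983, 0.1944]
tool_rot: [0.441, 0.898, -0.0, -0.0]
ft_force: [-0.3, -0.2, -2.7]
grip_width: 0.0329
grasp_force: 60.2
```

>>> apply_moves(
  commands=[
    [0,0,0,0],
    [0,0,0,0],
    [0,0,0,0],
    [0,0,0,0],
    [0,0,0,0],
  ],
)

```text
clock: 41.55
eef_pos: [0.6577, 0.0983, 0.1944]
tool_rot: [0.441, 0.898, -0.0, -0.0]
ft_force: [0.3, 0.5, -2.4]
grip_width: 0.0327
grasp_force: 60.2
```

>>> apply_moves(
  commands=[
    [0,0,0,0],
    [0,0,0,0],
    [0,0,0,0],
    [0,0,0,0],
    [0,0,0,0],
  ],
)

```text
clock: 41.97
eef_pos: [0.6577, 0.0983, 0.1944]
tool_rot: [0.441, 0.898, 0.0, 0.0]
ft_force: [-0.2, -0.1, -1.0]
grip_width: 0.0331
grasp_force: 60.2
```

```bash
python3 -c "
from h import *
to(.4762,-.2899,.2,37.7);print(bot.get_obs()['grip_width'])"
```

```text
roll 0.02 units 0.0 shift mm [-196.2 -381.    -5.6] units [ -9.809 -19.05   -0.279] | pos [0.6577 0.0983 0.1944] ty 37.72 j6 1.06 t 42.0
0.033121433502059594
```

>>> apply_moves(
  commands=[
    [-0.2,-0.4,-0.3,0],
    [-0.424,-0.785,0,0],
    [-0.424,-0.785,0,0],
    [-0.424,-0.785,0,0],
    [-0.424,-0.785,0,0],
  ],
)

```text
clock: 42.38
eef_pos: [0.6243, 0.0238, 0.201]
tool_rot: [0.441, 0.898, -0.0, 0.0]
ft_force: [0.2, -0.4, -2.4]
grip_width: 0.0326
grasp_force: 60.3
```

>>> apply_moves(
  commands=[
    [-0.424,-0.785,0,0],
    [-0.424,-0.785,0,0],
    [-0.424,-0.785,0,0],
    [-0.424,-0.785,0,0],
    [-0.424,-0.785,0,0],
  ],
)

```text
clock: 42.8
eef_pos: [0.588, -0.0579, 0.2012]
tool_rot: [0.441, 0.898, -0.0, 0.0]
ft_force: [-0.5, -0.0, -2.9]
grip_width: 0.033
grasp_force: 60.3
```

>>> apply_moves(
  commands=[
    [-0.424,-0.785,0,0],
    [-0.424,-0.785,0,0],
    [-0.424,-0.785,0,0],
    [-0.424,-0.785,0,0],
    [-0.424,-0.785,0,0],
  ],
)

```text
clock: 43.22
eef_pos: [0.5518, -0.1394, 0.2012]
tool_rot: [0.441, 0.898, -0.0, 0.0]
ft_force: [0.2, -0.4, -2.4]
grip_width: 0.033
grasp_force: 60.3
```

>>> apply_moves(
  commands=[
    [-0.424,-0.785,0,0],
    [-0.424,-0.785,0,0],
    [-0.424,-0.785,0,0],
    [-0.424,-0.785,0,0],
    [-0.424,-0.785,0,0],
  ],
)

```text
clock: 43.63
eef_pos: [0.5156, -0.2209, 0.2012]
tool_rot: [0.441, 0.898, -0.0, 0.0]
ft_force: [-0.2, 0.4, -2.3]
grip_width: 0.0327
grasp_force: 60.3
```

>>> apply_moves(
  commands=[
    [-0.424,-0.785,0,0],
    [-0.424,-0.785,0,0],
    [-0.424,-0.785,0,0],
    [-0.424,-0.785,0,0],
    [-0.2,-0.4,0,0],
  ],
)

```text
clock: 44.05
eef_pos: [0.4823, -0.2951, 0.2011]
tool_rot: [0.442, 0.897, -0.001, 0.0]
ft_force: [-0.6, 1.0, -2.6]
grip_width: 0.0328
grasp_force: 60.3
```

>>> apply_moves(
  commands=[
    [0,0,0,0],
    [0,0,0.4,0],
    [0,0,0.6,0],
    [0,0,0.6,0],
    [0,0,0.6,0],
  ],
)

```text
clock: 44.47
eef_pos: [0.484, -0.2917, 0.1556]
tool_rot: [0.44, 0.898, 0.0, -0.0]
ft_force: [-0.3, 0.7, -2.6]
grip_width: 0.0327
grasp_force: 60.3
```

```bash
python3 -c "
from h import *
to(.484,-.293,.076,37.7);print(bot.get_obs()['grip_width'])"
```

```text
roll 0.12 units 0.002 shift mm [-1.  -0.9 79.5] units [-0.052 -0.043  3.977] | pos [ 0.484  -0.2917  0.1556] ty 37.82 j6 0.37 t 44.5
0.03265761818641181
```

>>> apply_moves(
  commands=[
    [0,0,0.6,0],
    [0,0,0.6,0],
    [0,0,0.6,0],
    [0,0,0.6,0],
    [0,0,0.5,0],
  ],
)

```text
clock: 44.88
eef_pos: [0.4837, -0.2914, 0.097]
tool_rot: [0.44, 0.898, 0.0, -0.001]
ft_force: [1.2, 1.0, -2.6]
grip_width: 0.0326
grasp_force: 60.3
```

>>> apply_moves(
  commands=[
    [0,0,0.4,0],
    [0,0,0.3,0],
    [0,0,0.15,0],
    [0,0,0.05,0],
    [0,0,0,0],
  ],
)

```text
clock: 45.3
eef_pos: [0.4838, -0.293, 0.0805]
tool_rot: [0.441, 0.898, 0.0, 0.0]
ft_force: [-0.1, -0.3, -3.0]
grip_width: 0.0328
grasp_force: 60.3
```

>>> apply_moves(
  commands=[
    [0,0,0.08,0],
    [0,0,0.08,0],
    [0,0,0.04,0],
    [0,0,0,0],
    [0,0,0,0],
  ],
)

```text
clock: 45.72
eef_pos: [0.4836, -0.2931, 0.0765]
tool_rot: [0.441, 0.898, -0.0, 0.0]
ft_force: [-1.1, -0.2, -3.2]
grip_width: 0.0326
grasp_force: 60.3
```

>>> apply_moves(
  commands=[
    [0,0,0.04,0],
    [0,0,0.03,0],
    [0,0,0,0],
    [0,0,0,0],
    [0,0,0,0],
  ],
)

```text
clock: 46.13
eef_pos: [0.4839, -0.2932, 0.0759]
tool_rot: [0.441, 0.898, -0.0, 0.001]
ft_force: [-1.8, 1.7, 5.5]
grip_width: 0.0329
grasp_force: 61.3
```

>>> apply_moves(
  commands=[
    [0,0,0,0],
    [0,0,0,0],
    [0,0,0,0],
    [0,0,0,0],
    [0,0,0,0],
  ],
  claw=0,
)

```text
clock: 46.55
eef_pos: [0.4836, -0.293, 0.0748]
tool_rot: [0.441, 0.898, 0.0, -0.0]
ft_force: [0.6, 0.1, 0.6]
grip_width: 0.0854
grasp_force: 0.0
```

>>> apply_moves(
  commands=[
    [0,0,0,0],
    [0,0,-0.4,0],
    [0,0,-0.8,0],
    [0,0,-0.9,0],
    [0,0,-0.9,0],
  ],
)

```text
clock: 46.97
eef_pos: [0.4834, -0.2929, 0.1359]
tool_rot: [0.441, 0.898, 0.0, -0.0]
ft_force: [-0.6, -0.4, 0.0]
grip_width: 0.0857
grasp_force: 0.0
```

>>> apply_moves(
  commands=[
    [0,0,-0.9,0],
    [0,0,-0.9,0],
    [0,0,-0.9,0],
    [0,0,-0.9,0],
    [0,0,-0.2,0],
  ],
)

```text
clock: 47.38
eef_pos: [0.4851, -0.2939, 0.2151]
tool_rot: [0.441, 0.898, -0.0, 0.003]
ft_force: [-0.1, -0.3, 0.2]
grip_width: 0.0856
grasp_force: 0.0
```

Run:
```python
from binpos import *
d=snap("r");T,S=d["top"],d["scene"]
print("bin",binpos(T)[:2])
g=cv2.cvtColor(T["image"],6);k=cv2.imread("pics/k_scene.png")
H=[.4375,-.0195,.099];print("exp handle",proj(T,H),proj(S,H))
c=blob(0,(g>165).astype(np.uint8),(200,230,340,300));r=cv2.minAreaRect(c);print("cover",r)
P=np.array([onz(T,*p,.066) for p in cv2.boxPoints(r)]);print(P.round(4).tolist(),P.mean(0))
c=blob(0,(g<120).astype(np.uint8),(255,255,300,290));print("handle top",cv2.boundingRect(c),cv2.minAreaRect(c))
df=cv2.absdiff(cv2.cvtColor(S["image"],6),cv2.cvtColor(k,6));print("cover diff scene",df[145:200,275:350].mean())
to(.4374,-.0185,.18,0)
```

```text
bin (array([0.47121164, 0.31290397, 0.06      ]), np.float64(-162.9125695071019))
exp handle [276.65307993 277.03357249] [315.82963489 148.2669254 ]
cover ((276.4842529296875, 274.8036193847656), (69.53565979003906, 31.699790954589844), 1.123302698135376)
[[0.4005, 0.0685, 0.066], [0.4799, 0.0676, 0.066], [0.4772, -0.1082, 0.066], [0.3976, -0.1067, 0.066]] [ 0.43881388 -0.01968473  0.066     ]
handle top (262, 274, 30, 4) ((276.5, 275.5), (3.0, 29.0), 90.0)
cover diff scene 0.5216969696969697
roll 37.72 units 0.629 shift mm [275.  -47.1  31.9] units [13.751 -2.355  1.594] | pos [ 0.4844 -0.2935  0.2125] ty 37.72 j6 0.37 t 47.5
```

>>> apply_moves(
  commands=[
    [0,0,0,0.105],
    [0,0,0,0.105],
    [0,0,0,0.105],
    [0,0,0,0.105],
    [0,0,0,0.105],
  ],
)

```text
clock: 47.9
eef_pos: [0.4828, -0.2925, 0.2092]
tool_rot: [0.67, 0.743, -0.0, -0.002]
ft_force: [-0.1, -0.2, -0.3]
grip_width: 0.085
grasp_force: 0.0
```

>>> apply_moves(
  commands=[
    [0,0,0,0.104],
    [0.982,-0.168,0,0],
    [0.982,-0.168,0,0],
    [0.982,-0.168,0,0],
    [0.982,-0.168,0,0],
  ],
)

```text
clock: 48.32
eef_pos: [0.4691, -0.2134, 0.2092]
tool_rot: [0.707, 0.707, -0.001, -0.001]
ft_force: [-0.4, -0.3, -0.3]
grip_width: 0.0856
grasp_force: 0.0
```

>>> apply_moves(
  commands=[
    [0.982,-0.168,0,0],
    [0.982,-0.168,0,0],
    [0.982,-0.168,0,0],
    [0.982,-0.168,0,0],
    [0.982,-0.168,0,0],
  ],
)

```text
clock: 48.73
eef_pos: [0.4522, -0.1151, 0.2094]
tool_rot: [0.707, 0.707, -0.001, -0.001]
ft_force: [0.5, -0.2, -0.4]
grip_width: 0.0855
grasp_force: 0.0
```

>>> apply_moves(
  commands=[
    [0.982,-0.168,0,0],
    [0.982,-0.168,0,0],
    [0.982,-0.168,0,0],
    [0.982,-0.168,0,0],
    [0.982,-0.168,0,0],
  ],
)

```text
clock: 49.15
eef_pos: [0.4354, -0.0171, 0.2095]
tool_rot: [0.707, 0.707, -0.001, -0.001]
ft_force: [0.8, 0.1, 0.9]
grip_width: 0.0851
grasp_force: 0.0
```

>>> apply_moves(
  commands=[
    [0,0,0.6,0],
    [0,0,0.6,0],
    [0,0,0.4,0],
    [0,0,0,0],
    [0,0,0,0],
  ],
)

```text
clock: 49.57
eef_pos: [0.4358, -0.0181, 0.178]
tool_rot: [0.707, 0.707, -0.001, -0.001]
ft_force: [1.3, -0.1, -0.6]
grip_width: 0.0854
grasp_force: 0.0
```

```bash
python3 -c "
from m import *
to(.4374,-.0185,.0802,0)
g=cv2.cvtColor(bot.camera('scene')['image'],6);k=cv2.cvtColor(cv2.imread('pics/r_scene.png'),6)
df=cv2.absdiff(g,k);print('handle diff',df[143:163,298:335].mean(),'scanner',df[115:160,205:245].mean(), 'bin',df[205:280,400:485].mean())"
```

```text
roll -0.04 units -0.001 shift mm [-0.4  1.8 97.8] units [-0.018  0.091  4.892] | pos [ 0.4358 -0.0181  0.178 ] ty -0.04 j6 1.53 t 49.6
handle diff 13.064864864864864 scanner 5.348888888888889 bin 0.5852549019607843
```

>>> apply_moves(
  commands=[
    [0,0.09,0.6,0],
    [0,0,0.7,0],
    [0,0,0.7,0],
    [0,0,0.7,0],
    [0,0,0.6,0],
  ],
)

```text
clock: 50.03
eef_pos: [0.4389, -0.0184, 0.1128]
tool_rot: [0.707, 0.707, 0.0, 0.0]
ft_force: [-0.4, 0.2, 0.8]
grip_width: 0.0851
grasp_force: 0.0
```

>>> apply_moves(
  commands=[
    [0,0,0.6,0],
    [0,0,0.4,0],
    [0,0,0.3,0],
    [0,0,0.25,0],
    [0,0,0,0],
  ],
)

```text
clock: 50.45
eef_pos: [0.4382, -0.0181, 0.0815]
tool_rot: [0.707, 0.707, -0.0, -0.0]
ft_force: [0.3, 0.5, -0.4]
grip_width: 0.0854
grasp_force: 0.0
```

>>> apply_moves(
  commands=[
    [0,0,0,0],
    [0,0,0,0],
    [0,0,0,0],
    [0,0,0,0],
    [0,0,0,0],
  ],
  claw=1,
)

```text
clock: 50.87
eef_pos: [0.4387, -0.018, 0.0823]
tool_rot: [0.707, 0.707, 0.0, 0.0]
ft_force: [-0.3, 0.2, 0.2]
grip_width: 0.0255
grasp_force: 0.0
```

>>> apply_moves(
  commands=[
    [0,0,0,0],
    [0,0,0,0],
    [0,0,0,0],
    [0,0,0,0],
    [0,0,0,0],
  ],
)

```text
clock: 51.28
eef_pos: [0.438, -0.018, 0.0822]
tool_rot: [0.707, 0.707, -0.0, -0.0]
ft_force: [-3.5, 0.6, 4.9]
grip_width: 0.0102
grasp_force: 60.0
```

>>> apply_moves(
  commands=[
    [0,0,-0.2,0],
    [0,0,-0.4,0],
    [0,0,-0.6,0],
    [0,0,-0.8,0],
    [0,0,-0.8,0],
  ],
)

```text
clock: 51.7
eef_pos: [0.4381, -0.018, 0.1384]
tool_rot: [0.707, 0.707, -0.0, -0.0]
ft_force: [-0.0, 0.4, -2.3]
grip_width: 0.01
grasp_force: 58.9
```

>>> apply_moves(
  commands=[
    [0,0,-0.8,0],
    [0,0,-0.8,0],
    [0,0,-0.8,0],
    [0,0,-0.4,0],
    [0,0.4,0,0],
  ],
)

```text
clock: 52.12
eef_pos: [0.447, -0.0181, 0.196]
tool_rot: [0.707, 0.707, 0.001, 0.001]
ft_force: [-0.9, 0.2, -2.4]
grip_width: 0.0098
grasp_force: 58.9
```

>>> apply_moves(
  commands=[
    [0,0.8,0,0],
    [0,0.8,0,0],
    [0,0.8,0,0],
    [0,0.8,0,0],
    [0,0.8,0,0],
  ],
)

```text
clock: 52.53
eef_pos: [0.5272, -0.018, 0.1924]
tool_rot: [0.707, 0.707, -0.001, -0.001]
ft_force: [-0.2, -0.4, -3.3]
grip_width: 0.0101
grasp_force: 58.9
```

>>> apply_moves(
  commands=[
    [0,0.8,0,0],
    [0,0.8,0,0],
    [0,0.8,0,0],
    [0,0.8,0,0],
    [0,0.8,0,0],
  ],
)

```text
clock: 52.95
eef_pos: [0.6072, -0.0181, 0.1919]
tool_rot: [0.707, 0.707, -0.001, -0.001]
ft_force: [-0.0, 0.4, -3.0]
grip_width: 0.01
grasp_force: 58.9
```

>>> apply_moves(
  commands=[
    [0,0.8,0,0],
    [0,0.8,0,0],
    [0,0.6,0,0],
    [0,0.4,0,0],
    [0,0,0,0],
  ],
)

```text
clock: 53.37
eef_pos: [0.6599, -0.018, 0.1912]
tool_rot: [0.707, 0.707, -0.001, -0.001]
ft_force: [0.5, -0.1, -3.2]
grip_width: 0.0103
grasp_force: 58.9
```

>>> apply_moves(
  commands=[
    [0,0,0,0],
    [0,0,0,0],
    [0,0,0,0],
    [0,0,0,0],
    [0,0,0,0],
  ],
)

```text
clock: 53.78
eef_pos: [0.6582, -0.0181, 0.1943]
tool_rot: [0.707, 0.707, 0.0, 0.0]
ft_force: [0.6, -0.8, -3.0]
grip_width: 0.01
grasp_force: 58.9
```

```bash
python3 -c "
from h import *
to(.6578,-.0186,.122,0);print(bot.get_obs()['grip_width'])"
```

```text
roll -0.02 units -0.0 shift mm [-0.5 -0.4 72.3] units [-0.024 -0.02   3.615] | pos [ 0.6582 -0.0181  0.1943] ty -0.02 j6 1.54 t 53.8
0.010022982792492665
```

>>> apply_moves(
  commands=[
    [-0.03,-0.02,0.4,0],
    [0,0,0.5,0],
    [0,0,0.5,0],
    [0,0,0.5,0],
    [0,0,0.3,0],
  ],
)

```text
clock: 54.2
eef_pos: [0.6568, -0.0187, 0.1473]
tool_rot: [0.707, 0.707, -0.001, -0.001]
ft_force: [0.0, 0.3, -3.3]
grip_width: 0.01
grasp_force: 58.9
```

>>> apply_moves(
  commands=[
    [0,0,0.2,0],
    [0,0,0.2,0],
    [0,0,0.2,0],
    [0,0,0.2,0],
    [0,0,0.2,0],
  ],
)

```text
clock: 54.62
eef_pos: [0.6584, -0.0187, 0.13]
tool_rot: [0.707, 0.707, 0.0, 0.0]
ft_force: [0.4, -0.9, -2.1]
grip_width: 0.01
grasp_force: 58.9
```

Below the island's top with no contact, so I'll ease it down the rest of the way.

>>> apply_moves(
  commands=[
    [0,0,0.1,0],
    [0,0,0.1,0],
    [0,0,0.1,0],
    [0,0,0,0],
    [0,0,0,0],
  ],
)

```text
clock: 55.03
eef_pos: [0.6581, -0.0187, 0.124]
tool_rot: [0.707, 0.707, 0.0, -0.0]
ft_force: [-0.5, 0.5, -3.2]
grip_width: 0.0104
grasp_force: 58.9
```

>>> apply_moves(
  commands=[
    [0,0,0.05,0],
    [0,0,0.05,0],
    [0,0,0,0],
    [0,0,0,0],
    [0,0,0,0],
  ],
)

```text
clock: 55.45
eef_pos: [0.6582, -0.0187, 0.1223]
tool_rot: [0.707, 0.707, 0.0, 0.0]
ft_force: [-1.0, 0.1, -0.8]
grip_width: 0.0105
grasp_force: 59.1
```

>>> apply_moves(
  commands=[
    [0,0,0.05,0],
    [0,0,0.02,0],
    [0,0,0,0],
    [0,0,0,0],
    [0,0,0,0],
  ],
)

```text
clock: 55.87
eef_pos: [0.6582, -0.0187, 0.1222]
tool_rot: [0.707, 0.707, 0.0, 0.0]
ft_force: [-4.0, -0.3, 5.4]
grip_width: 0.0099
grasp_force: 60.0
```

>>> apply_moves(
  commands=[
    [0,0,0,0],
    [0,0,0,0],
    [0,0,0,0],
    [0,0,0,0],
    [0,0,0,0],
  ],
  claw=0,
)

```text
clock: 56.28
eef_pos: [0.6582, -0.0187, 0.1204]
tool_rot: [0.707, 0.707, -0.0, -0.0]
ft_force: [0.0, 0.3, 0.5]
grip_width: 0.0704
grasp_force: 0.0
```

>>> apply_moves(
  commands=[
    [0,0,0,0],
    [0,0,0,0],
    [0,0,-0.4,0],
    [0,0,-0.8,0],
    [0,0,-0.8,0],
  ],
)

```text
clock: 56.7
eef_pos: [0.6575, -0.0187, 0.1607]
tool_rot: [0.707, 0.707, -0.001, -0.001]
ft_force: [0.9, -0.1, -0.1]
grip_width: 0.0857
grasp_force: 0.0
```

>>> apply_moves(
  commands=[
    [0,0,-0.8,0],
    [0,0,-0.8,0],
    [0,-0.9,0,0],
    [0,-0.9,0,0],
    [0,-0.9,0,0],
  ],
)

```text
clock: 57.12
eef_pos: [0.604, -0.0187, 0.1936]
tool_rot: [0.707, 0.707, 0.001, 0.001]
ft_force: [-1.0, 0.1, 0.7]
grip_width: 0.0854
grasp_force: 0.0
```

>>> apply_moves(
  commands=[
    [0,-0.9,0,0],
    [0,-0.9,0,0],
    [0,-0.9,0,0],
    [0,-0.9,0,0],
    [0,-0.9,0,0],
  ],
)

```text
clock: 57.53
eef_pos: [0.5134, -0.0187, 0.1934]
tool_rot: [0.707, 0.707, 0.0, 0.0]
ft_force: [0.3, 1.0, -0.1]
grip_width: 0.0852
grasp_force: 0.0
```

>>> apply_moves(
  commands=[
    [0,-0.9,0,0],
    [0,-0.9,0,0],
    [0,0,0,0],
    [0,0,0,0],
    [0,0,0,0],
  ],
)

```text
clock: 57.95
eef_pos: [0.4793, -0.0187, 0.1934]
tool_rot: [0.707, 0.707, 0.001, 0.001]
ft_force: [0.6, -0.9, 1.2]
grip_width: 0.0853
grasp_force: 0.0
```

```bash
python3 -c "
from binpos import *
d=snap('z');a=cv2.imread('pics/a_scene.png');b=d['scene']['image']
print('bin',binpos(d['top'])[:2],bot.get_obs()['eef_pos'],'cover diff',cv2.absdiff(a,b)[165:250,205:325].mean())
f=lambda a:cv2.convertScaleAbs(a,alpha=1.3)
z=np.zeros((600,800,3),np.uint8);z[:420,:560]=f(b);z[:240,560:]=f(cv2.resize(b[165:265,205:305],(240,240)));z[240:420,560:]=f(cv2.resize(b[190:295,390:530],(240,180)))
z[420:,:480]=f(cv2.resize(d['top']['image'][140:310,80:420],(480,180)));cv2.imwrite('pics/z.png',z)"
```

```text
bin (array([0.470959  , 0.31343508, 0.06      ]), np.float64(-162.7111684248266)) [ 0.4792899  -0.01866701  0.19288125] cover diff 5.883627450980392
```

View pics/z.png

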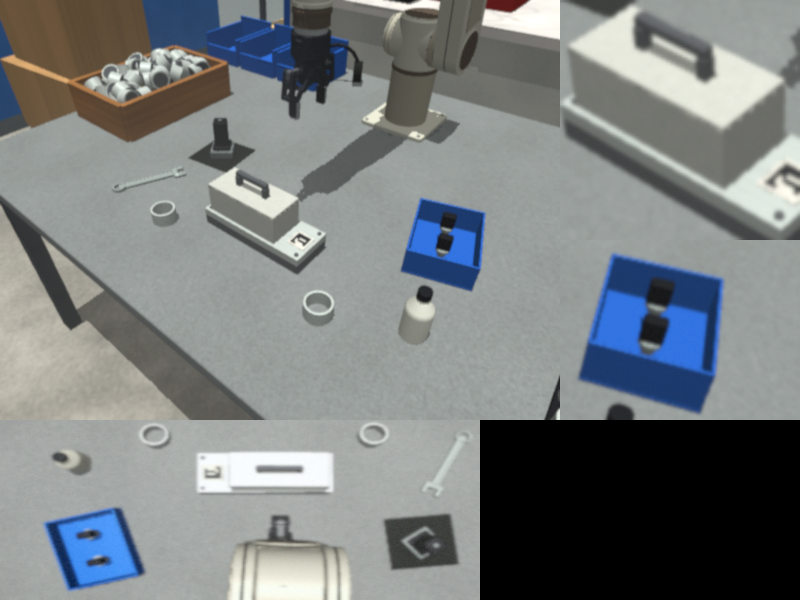

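The cover is seated as it was at the start (handle at scene (252,183)). The scanner stands on its mat at (221,140), both plugs are in the upright bin at (445,235), and the bystanders have not moved.

```bash
python3 -c "
from workcell import bot
print(bot.job_done())"
```

```text
the job is handed in; nothing more can be done
None
```

I handed the job in after about 58 s of robot time: both plugs (only two were present) are in the upright bin, the label was scanned for about 3.5 s, the scanner is back on its mat, the cover is fully down on the block, and the sleeves, wrench and oil bottle were left alone; no verdict came back.

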